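Bath pan onto the hotplate with the screw lift

TASK

Stand all the orange-lidded sample jars upright in the steel bath pan on the lift, then wind the lift up by its crank, keeping hold of the loose red sleeve the whole time it turns, until the deck is level with the hotplate. Slide the pan across onto the hotplate without lifting it, so that it stands inside the marked ring, then wind the lift back down to the bottom and turn the hotplate's dial clockwise to its stop. Switch the hotplate on only when the pan is on it, and leave the blue-lidded jar and the beaker where they are.

Things in the scene. Friction and masses are not known exactly. Their poses are not given: they have to be found in the camera images.
- jar1: Sample jar with an orange lid: upright cylinder 58 mm tall, clear body 50 mm in diameter with a heavy glass bottom, lid 52 mm in diameter over the top 16 mm; about 120 g. Origin at the centre of its underside, z up along the jar. Stands on the bench left or right of the equipment. Two or three of the four are there.
- jar2: Sample jar with an orange lid: upright cylinder 58 mm tall, clear body 50 mm in diameter with a heavy glass bottom, lid 52 mm in diameter over the top 16 mm; about 120 g. Origin at the centre of its underside, z up along the jar. Stands on the bench left or right of the equipment. Two or three of the four are there.
- jar3: Sample jar with an orange lid: upright cylinder 58 mm tall, clear body 50 mm in diameter with a heavy glass bottom, lid 52 mm in diameter over the top 16 mm; about 120 g. Origin at the centre of its underside, z up along the jar. Stands on the bench left or right of the equipment. Two or three of the four are there.
- jar4: Sample jar with an orange lid: upright cylinder 58 mm tall, clear body 50 mm in diameter with a heavy glass bottom, lid 52 mm in diameter over the top 16 mm; about 120 g. Origin at the centre of its underside, z up along the jar. Stands on the bench left or right of the equipment. Two or three of the four are there.
- bluejar: The same jar with a blue lid, not part of the job: leave it. Origin at the centre of its underside.
- beaker: Small glass beaker, 62 mm in diameter, 60 mm tall, not part of the job: leave it. Origin at the centre of its underside.
- pan: Low round steel pan on the deck: 170 mm outer diameter, 30 tall, wall 3, inner floor 155 across and 6 above its underside, bottom edge bevelled (rides over 3 mm steps), 0.6 kg. Loop ears at its own +y and -y: bar 12 thick, 70 long along pan x, centre line 118 mm from the pan's centre and 26 above the underside, 27 free to the wall. Origin: centre of underside. Pan yaw within 0.4 rad at first.
- lift: Blue screw lift, fixed, turned up to 0.1 rad, left or right of the hotplate; 10 to 25 mm gap between deck and hotplate; both lie within y = +-295 mm. Origin on the bench below the deck's centre; its x points away from the robot, to the guide rods, bridge (top 160 mm above the bench) and crank (axis 160 mm from the origin along x).
- deck_ring (a point): Centre of the marked ring on the lift's aluminium deck, on its top surface. The deck is 220 mm (x) by 270 mm (y). Its top is 40 mm above the bench at the bottom stop and 110 mm at the top stop.
- deck (a joint): Height of the deck above its bottom stop in m, 0 to 0.070. The screw moves it 20 mm per crank turn, and it stays where it is left.
- crank (a joint): Crank angle in rad, 0 to 22, starts at 0 to 2. Positive is clockwise seen from above and raises the deck (height = 0.020 m x angle / 2 pi); anticlockwise lowers it. At 0 the arm points along the lift's +x, away from the deck. Takes about 6 N at the sleeve; stays where it is left.
- crank_axis (a point): Point on the crank's vertical axis, level with the place to hold the sleeve (228 mm above the bench).
- sleeve_grip (a point): Place to hold, on the axis of the red sleeve, 228 mm above the bench, 60 mm from the crank axis. The sleeve is an upright cylinder 26 mm in diameter, 70 mm tall (183 to 253 mm above the bench), free to spin on its pin: held from above at one fixed orientation, it lets the crank go round. The crank arm lies below, its top 180 mm above the bench.
- hotplate: White hotplate, fixed, beside the lift and turned like it. Origin below the plate's centre, x away from the robot. Plate 240 mm (x) by 250 (y), top 88 mm above the origin (88 to 102 mm above the bench, feet screwed in or out). Grey control pod along its far edge, 122 to 206 mm from the origin along x, its top 4 mm above the plate.
- plate_ring (a point): Centre of the black ring marked on the hotplate's top surface; the ring is 194 mm in inner diameter.
- dial (a joint): Angle of the hotplate's dial in rad: 0 off, 1.45 at its stop (fully on). Positive is clockwise seen from above. Light to turn; it stays where it is left.
- dial_grip (a point): On the dial's vertical axis at the height to grip, 129 mm above the hotplate's origin. The dial is a black bar 42 mm long, 14 wide, 32 tall on a disc, its top 7 mm above this point; at angle 0 the bar lies along the hotplate's x, and it turns with the dial.
Not all that is in view belongs to the job. Leave any pink or yellow look-alike of the jar1 alone.

How it is judged:
On the way, in this order (a step that is already met when the one before it is completed fails the run):
1. all the orange-lidded jars stand upright in the pan, with the lift still low (horizontal distance between each of jar1, jar2, jar3, jar4 and pan below 0.062 m and z of each of jar1, jar2, jar3, jar4 in the frame of pan below 0.012 m and angle between each of jar1, jar2, jar3, jar4's own z axis and vertical below 0.15 rad and value of joint deck below 0.02 m), for 0.2 s.
2. the deck is wound up level with the hotplate (3 mm below to 6 mm above), the pan still on the deck (z of deck_ring in the frame of plate_ring between -0.003 and 0.006 m and horizontal distance between pan and deck_ring below 0.08 m), for 0.2 s.
3. the pan stands on the hotplate inside the ring (centre within 15 mm) (horizontal distance between pan and plate_ring below 0.015 m and z of pan in the frame of plate_ring between -0.005 and 0.005 m), for 0.2 s.
At the end, for the whole second after the job is handed in: All the orange-lidded jars that are there stand upright on the floor of the pan, the pan stands on the hotplate with its centre within 15 mm of the ring's, the deck is within 8 mm of its bottom stop, the dial reads over 1.2 rad, and all is at rest (all of step 3 and horizontal distance between each of jar1, jar2, jar3, jar4 and pan below 0.062 m and z of each of jar1, jar2, jar3, jar4 in the frame of pan below 0.012 m and angle between each of jar1, jar2, jar3, jar4's own z axis and vertical below 0.15 rad and value of joint deck below 0.008 m and value of joint dial above 1.2 rad and linear speed of pan below 0.02 m/s); the robot touches nothing.
It fails at once if the pan is lifted: more than 12 mm clear of the deck while not standing at the height of the hotplate (z of pan in the frame of deck_ring above 0.012 m and (z of pan in the frame of plate_ring above 0.012 m or z of pan in the frame of plate_ring below -0.012 m)).
It fails at once if the crank turns (faster than 1 rad/s) without the fingers on its sleeve ((velocity of joint crank above 1 rad/s or velocity of joint crank below -1 rad/s) and contact force between the fingers and sleeve below 0.1 N).
It fails at once if the hotplate is switched on while the pan is not on it (value of joint dial above 0.5 rad and horizontal distance between pan and plate_ring above 0.06 m).
It fails at once if the blue-lidded jar or the beaker is moved more than 50 mm or knocked over (distance of any of bluejar, beaker from where it was at the start of the episode above 0.05 m or angle between any of bluejar, beaker's own z axis and vertical above 0.5 rad).
Of jar1, jar2, jar3, jar4 only 2 to 3 are there at a start; the rules pass over those that are not, and their reading is None.
At some moment in a run one of jar1, jar2, jar3, jar4 may be knocked a few centimetres aside while the robot is not near it.
It also fails if it takes over 210 s, if anything falls off the work surface, if the arm or the gripper's body presses on something with over 40 N, if the wrist force passes 120 N, or if a joint passes its speed limit or range.

ROBOT

A 6-joint arm with a two-finger parallel gripper is mounted at the origin on the work surface. World frame = base frame: x ahead of the robot, y to its left, z up, the work surface at z = 0. Lengths are in m, angles in rad, forces in N, time in s.
With the tool pointing down it reaches from about 0.25 to 0.8 m from the base axis. Payload 8.5 kg.
Tool frame: the origin (TCP) lies on the mounting face of the last link; the fingertips stand 173 mm ahead of it and the grasp point (between the pads) lies 155 mm ahead of it (r.hold_point_z is the distance from the TCP to the grasp point, in m); z points along the fingers, y is the line along which they close (so a half turn about z gives the same grasp; the last joint's range is limited). The gripper opens to 85 mm and grips with 20 to 120 N. Pads are 22 mm wide; open, the fingers measure 114 mm over their backs; the gripper's body (76 mm by 85 mm) begins 54 mm behind the grasp point. The pads swing forward as they close: fully open they stand 13 mm farther back than shut.
Start: joints at [1.216, 0.238, -0.013, 1.319, 0, 1.571], TCP at [0.182, 0.492, 0.405] pointing down, gripper open.
Joint ranges: [-2.66, 2.66], [-1.03, 1.9], [-1.14, 1.46], [-1.82, 2.27], [-1.45, 1.34], [-3.14, 3.14]. Speed limits (rad/s): [2.22, 2.22, 2.79, 3.14, 3.14, 3.14].

INTERFACE

Orientations are given as [roll, pitch, yaw] about the fixed x, y, z axes, in that order (R = Rz(yaw) Ry(pitch) Rx(roll)).
In Python, from station import status, vision, job, r gives the robot as it stands. The module is installed in compiled form; this text tells all that it offers.
- The arm moves only by the tool drive_tool, never from a script. Its argument "series" is a list of rows, each an object with "xyz": the shift along the tool's x, y, z in mm, a list of three; "angular": the turn, a rotation vector about the tool's x, y, z in degrees, a list of three; "claw": the closure, from -1 (fully open) to 1 (shut), so that 0 is half open. In form: [{"xyz": [tx, ty, tz], "angular": [wx, wy, wz], "claw": claw}, ...]. A call has 1 to 8 rows; each row shifts and turns the commanded pose from where the row before left it, along the tool's axes as they then stand; what a row does not reach is not made up. A row lasts 1/10 s, in which the tool goes at most 50 mm and 8.59 degrees, less where a joint would pass 70% of its speed; a pose out of reach is approached as far as the arm can. A call is refused whole if a number of a shift passes 50 or a number of a turn 8.59, either way. A call with a gripper value outside its range is refused whole. The fingers move at their own pace and stop on an object; "newtons" is the grip in N (left out, the last holds). Time passes only in rows, so rows that do not move let the fingers close. It gives the time, the measured TCP pose, the force, the opening and the grip force at its end, in the units of the state.
- status.observe(): the state, without advancing time (a new reading comes with each control period).
- vision.camera(name): name is "side" or "top" or "wrist"; returns (picture, depth): 400x640x3 uint8, blue, green, red; 400x640 float32, m along the optical axis (not along the pixel's ray), 0 where there is no reading.
- vision.get_calibration(name): a dict with "K" (3x3 intrinsics, pixels), "distortion" ([k1, k2, p1, p2, k3] as OpenCV has them; the pictures are not rectified), "xyz" and "rotation" of the camera in the world; the wrist camera has in their place "T_tool_cam" (4x4, takes a point from camera to tool coordinates, whose origin is the TCP and whose axes are the flange's). Camera axes: x right, y down, z forward; pixel columns grow to the right and rows downward; lengths in m; the calibration is good to about 2 mm. A picture is of the moment at which its call begins: read the wrist's pose just before it. get_calibration takes no time and is no camera call.
- job.finish_job(): hands the job in; it is judged then, once.
The state is a dict: "t": time; "qpos": joint angles; "joint_velocities": joint speeds; "effort": joint torques, N m; "tool_pos": TCP position; "tcp_rot": TCP orientation; "force": force on the tool from outside, world axes, zero at the start; "torque": the same for the moment, N m; "width": finger opening in m; "grasp_force": force on a finger pad.
Only numpy, scipy, OpenCV 4.12 (cv2) and the standard library are available. Lean on these libraries where they do the work, as an engineer would, in place of code of your own. Each camera call takes 0.05 s, during which the arm holds its last target. There are 200 camera calls.

## Working session

There is one attempt and no reset: what is moved stays moved. The work goes in short steps, Python scripts to look and compute and a tool call to move; the robot and the scene stay as the last step left them, time stands still between calls to the robot, and variables do not carry over. Pictures are saved under pics/ and viewed, at most 14 in all, crops included, and the job is handed in when it is done.

Besides the shell and the picture viewer there is one more tool, called by a JSON object that holds its "method" and its "body", one argument or row to a line. drive_tool: Moves the arm, as the interface text tells. Its arguments: {"type":"object","properties":{"series":{"type":"array","items":{"type":"object","properties":{"xyz":{"type":"array","items":{"type":"number"}},"angular":{"type":"array","items":{"type":"number"}},"claw":{"type":"number"}}}},"newtons":{"type":"number"}},"required":["series"]}

```bash
mkdir -p pics; cat > h.py <<'E'
import numpy as np, cv2
from scipy.spatial.transform import Rotation as R
from station import status, vision, job, r
def grab(n):
    s=status.observe(); im,d=vision.camera(n); c=vision.get_calibration(n)
    K=np.array(c['K']);D=np.array(c['distortion'])
    if n=='wrist':
        T=np.eye(4);T[:3,:3]=rot(s['tcp_rot']);T[:3,3]=s['tool_pos'];T=T@np.array(c['T_tool_cam'])
    else:
        T=np.eye(4);q=np.array(c['rotation'])
        T[:3,:3]=q if q.shape==(3,3) else rot(q);T[:3,3]=c['xyz']
    return im,d,K,D,T
def rot(e):
    e=np.array(e)
    return e if e.shape==(3,3) else (R.from_euler('xyz',e).as_matrix() if e.size==3 else R.from_quat(e).as_matrix())
def cloud(d,K,D,T):
    v,u=np.mgrid[:d.shape[0],:d.shape[1]]
    p=cv2.undistortPoints(np.stack([u,v],-1).reshape(-1,1,2).astype(np.float32),K,D).reshape(*d.shape,2)
    P=np.dstack([p*d[...,None],d])
    return P@T[:3,:3].T+T[:3,3]
E
python3 - <<'E'
from h import *
s=status.observe();print({k:np.round(v,3) for k,v in s.items()})
for n in('top','side','wrist'):
    im,d,K,D,T=grab(n);cv2.imwrite(f'pics/{n}0.png',im);np.savez(f'{n}0.npz',im=im,P=cloud(d,K,D,T),d=d);print(n,np.round(T,3).tolist(),np.round(K,1).tolist(), vision.get_calibration(n).get('rotation'))
E
```

```text
{'t': np.float64(0.0), 'qpos': array([ 1.216,  0.239, -0.014,  1.319,  0.   ,  1.571]), 'joint_velocities': array([ 0.001,  0.   ,  0.   , -0.002,  0.001,  0.   ]), 'effort': array([-2.0000e-03, -5.3878e+01,  3.4644e+01,  1.8000e-02, -0.0000e+00,
        0.0000e+00]), 'tool_pos': array([0.182, 0.492, 0.404]), 'tcp_rot': array([-3.14 , -0.   ,  2.787]), 'force': array([ 0.45 , -0.587, -0.918]), 'torque': array([-0.034, -0.003, -0.004]), 'grasp_force': np.float64(0.0), 'width': np.float64(0.086)}
top [[0.004, -0.999, 0.044, 0.492], [-1.0, -0.003, 0.009, 0.009], [-0.009, -0.044, -0.999, 1.324], [0.0, 0.0, 0.0, 1.0]] [[421.8, 0.0, 316.2], [0.0, 421.8, 199.6], [0.0, 0.0, 1.0]] [-3.09731954  0.00920333 -1.56702567]
side [[0.998, -0.049, 0.025, 0.508], [-0.052, -0.704, 0.708, -0.795], [-0.017, -0.709, -0.705, 0.958], [0.0, 0.0, 0.0, 1.0]] [[384.8, 0.0, 322.4], [0.0, 384.8, 202.5], [0.0, 0.0, 1.0]] [-2.35387456  0.01701487 -0.05218677]
wrist [[0.348, 0.888, 0.301, 0.105], [0.938, -0.329, -0.113, 0.521], [-0.001, 0.321, -0.947, 0.373], [0.0, 0.0, 0.0, 1.0]] [[309.7, 0.0, 318.9], [0.0, 309.7, 200.4], [0.0, 0.0, 1.0]] None
```

View pics/top0.png

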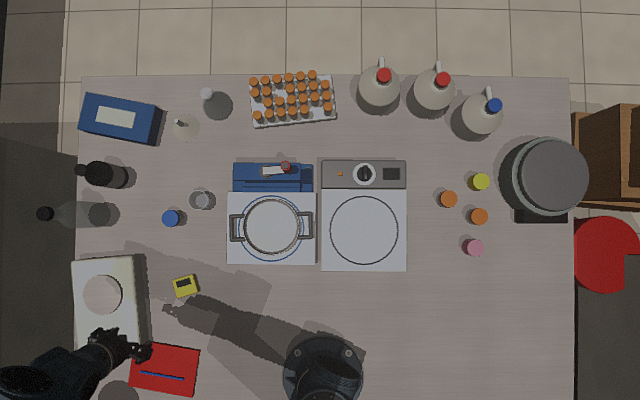

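View pics/side0.png

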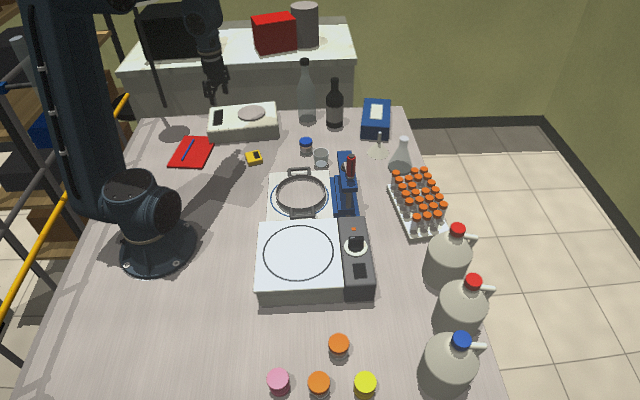

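The top view shows orange lids at (448,198) and (479,216), with pink and yellow look-alikes nearby. The blue jar is at (171,218), the beaker at (203,199) and the pan at (271,227) on the lift. The plate ring is at (364,229), the dial at (365,173) and the sleeve near (286,166). The side view agrees.

```bash
cat > m.py <<'E'
from h import *
def circ(p):
    A=np.c_[2*p,np.ones(len(p))];x=np.linalg.lstsq(A,(p**2).sum(1),rcond=None)[0]
    return x[0],x[1],np.sqrt(x[2]+x[0]**2+x[1]**2)
def rcirc(p,n=400,t=.003):
    rng=np.random.default_rng(0);b=None;bc=0
    for _ in range(n):
        q=p[rng.choice(len(p),3,False)]
        try:x=circ(q)
        except Exception:continue
        m=abs(np.hypot(*(p-x[:2]).T)-x[2])<t
        if m.sum()>bc:bc=m.sum();b=m
    return circ(p[b]),bc,len(p)
E
python3 - <<'E'
from m import *
z=np.load('top0.npz');im,P=z['im'],z['P'];hsv=cv2.cvtColor(im,cv2.COLOR_BGR2HSV)
H,S,V=cv2.split(hsv)
def lids(name,m,lo=20):
    n,l,st,c=cv2.connectedComponentsWithStats(m.astype(np.uint8))
    for i in range(1,n):
        if st[i,4]>lo:
            q=P[l==i];print(name,c[i].round(1),st[i,4],np.median(q,0).round(4),((q.max(0)+q.min(0))/2).round(4), np.ptp(q,0).round(3))
lids('orange',(H>5)&(H<17)&(S>150)&(V>90),60)
lids('blue',(H>100)&(H<125)&(S>120)&(V>90),60)
lids('red',((H<5)|(H>174))&(S>120)&(V>60)&(P[...,0]<.75)&(P[...,0]>.55),5)
X,Y,Z=P[...,0],P[...,1],P[...,2]
for y in [.0,.02,.06,-.06,-.13,-.2]:
    pass
bench=P[(X>.2)&(X<.3)&(abs(Y)<.2)];print('bench z',np.median(bench[:,2]),bench[:,2].std())
reg=(X>.25)&(X<.62)&(abs(Y)<.32)
for nm,m in [('plate',reg&(Z>.075)&(Z<.11)&(Y<.0)&(V>120)),('deck',reg&(Z>.03)&(Z<.05))]:
    m=cv2.morphologyEx(m.astype(np.uint8),cv2.MORPH_OPEN,np.ones((3,3)))
    q=P[m>0];print(nm,len(q),np.median(q[:,2]).round(4),q.min(0).round(3),q.max(0).round(3),cv2.minAreaRect(q[:,:2].astype(np.float32)))
pl=reg&(Z>.075)&(Z<.115)&(Y<-.02)
dk=pl&(V<90)&(np.hypot(X-.40,Y+.14)<.13)
print('ring',rcirc(P[dk][:,:2]))
pn=reg&(Z>.058)&(Z<.08)&(Y>.02)
print('pan',rcirc(P[pn][:,:2]),np.median(P[pn][:,2]))
c=rcirc(P[pn][:,:2])[0]
e=P[pn];rr=np.hypot(e[:,0]-c[0],e[:,1]-c[1]);e=e[(rr>.1)&(rr<.14)]
for s in(1,-1):
    q=e[(e[:,1]-c[1])*s>0];print('ear',len(q),q.mean(0).round(4))
br=reg|((X<.8)&(X>.5)&(abs(Y)<.32))
for nm,m in [('bridge',br&(Z>.145)&(Z<.17)),('hi',br&(Z>.17)&(Z<.27)),('dial',br&(Z>.11)&(Z<.145)&(Y<0))]:
    q=P[m];print(nm,len(q),q.mean(0).round(4),q.min(0).round(3),q.max(0).round(3))
cv2.imwrite('pics/topcrop.png',cv2.resize(im[145:275,150:420],None,fx=2.9,fy=2.9,interpolation=cv2.INTER_CUBIC))
E
```

```text
orange [288.3  76.9] 62 [0.9087 0.1049 0.1016] [0.9081 0.1051 0.1016] [0.025 0.024 0.012]
orange [276.5  78.1] 61 [0.9052 0.138  0.1023] [0.9051 0.1392 0.1003] [0.025 0.027 0.014]
orange [313.   85.1] 63 [0.8841 0.0311 0.1017] [0.889  0.0311 0.0829] [0.036 0.024 0.047]
orange [301.3  86.7] 62 [0.8784 0.0664 0.1016] [0.8781 0.0664 0.1015] [0.027 0.024 0.013]
orange [289.4  87.9] 63 [0.8748 0.1017 0.1021] [0.8798 0.1019 0.0886] [0.035 0.024 0.036]
orange [266.1  90.8] 64 [0.8674 0.1696 0.1025] [0.6851 0.0953 0.7104] [0.387 0.173 1.227]
orange [326.  95.] 63 [ 0.8536 -0.0073  0.1016] [ 0.6838 -0.0051  0.691 ] [0.385 0.028 1.266]
orange [290.8  98.9] 62 [0.842  0.0957 0.1013] [0.8473 0.0957 0.0853] [0.035 0.024 0.041]
orange [302.4  97.8] 65 [0.8449 0.0631 0.1017] [0.853  0.0639 0.0678] [0.037 0.03  0.08 ]
orange [278.9 100.7] 61 [0.837  0.1311 0.1017] [0.8376 0.1335 0.0654] [0.022 0.029 0.08 ]
orange [267.3 101.8] 62 [0.8336 0.1661 0.1012] [0.8429 0.1699 0.0679] [0.041 0.031 0.08 ]
orange [327.5 106.4] 62 [ 0.8201 -0.0118  0.1009] [ 0.821  -0.0118  0.0979] [0.025 0.021 0.017]
orange [30
[... 1422 characters left out ...]
4 0.036] [0.587 0.294 0.05 ] ((0.4692886769771576, 0.15897537767887115), (0.23471574485301971, 0.26961612701416016), 0.24054954946041107)
ring ((np.float64(0.45824379967620743), np.float64(-0.11739791378683727), np.float64(0.09872961995342186)), np.int64(133), 133)
pan ((np.float64(0.4673888617788836), np.float64(0.15517926133652507), np.float64(0.08299219162533034)), np.int64(277), 893) 0.07299537787899957
ear 224 [0.5023 0.2435 0.0706]
ear 223 [0.514  0.0713 0.0701]
bridge 914 [0.6186 0.1658 0.1598] [ 0.597 -0.119  0.146] [0.645 0.252 0.17 ]
hi 316 [0.623  0.129  0.2008] [0.604 0.085 0.17 ] [0.64  0.175 0.262]
dial 159 [ 0.6208 -0.118   0.1253] [ 0.601 -0.141  0.11 ] [ 0.643 -0.097  0.144]
```

View pics/topcrop.png

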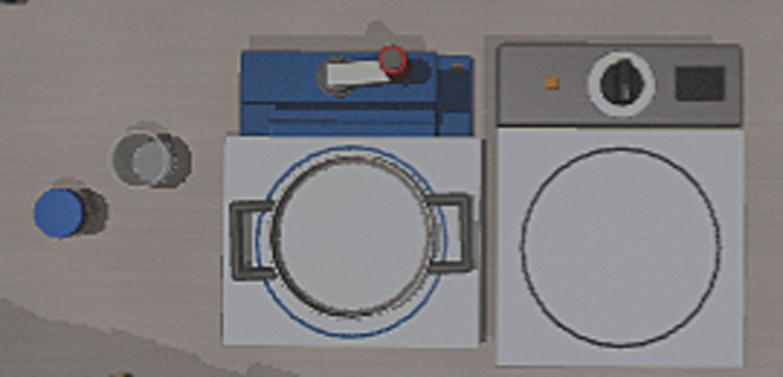

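```bash
cat >> h.py <<'E'
import json
def plan(x,y,z,yawdeg,n,claw):
    s=status.observe();p=np.array(s['tool_pos']);M=rot(s['tcp_rot']);y0=np.degrees(s['tcp_rot'][2])
    dp=(np.array([x,y,z])-p)*1000/n;w=(y0-yawdeg)/n;o=[]
    for i in range(n):
        Rz=R.from_euler('xyz',[180,0,y0-i*w],degrees=True).as_matrix()
        o.append({"xyz":[round(float(a)) for a in Rz.T@dp],"w":round(w,2)})
    print(o)
E
python3 -c "
from h import *
plan(.5,.02,.45,0,19,-.55)"
```

```text
[{'xyz': [-24, -17, -2], 'w': np.float64(8.4)}, {'xyz': [-27, -14, -2], 'w': np.float64(8.4)}, {'xyz': [-28, -10, -2], 'w': np.float64(8.4)}, {'xyz': [-29, -5, -2], 'w': np.float64(8.4)}, {'xyz': [-30, -1, -2], 'w': np.float64(8.4)}, {'xyz': [-30, 3, -2], 'w': np.float64(8.4)}, {'xyz': [-29, 8, -2], 'w': np.float64(8.4)}, {'xyz': [-28, 12, -2], 'w': np.float64(8.4)}, {'xyz': [-26, 16, -2], 'w': np.float64(8.4)}, {'xyz': [-23, 19, -2], 'w': np.float64(8.4)}, {'xyz': [-20, 22, -2], 'w': np.float64(8.4)}, {'xyz': [-16, 25, -2], 'w': np.float64(8.4)}, {'xyz': [-13, 27, -2], 'w': np.float64(8.4)}, {'xyz': [-9, 29, -2], 'w': np.float64(8.4)}, {'xyz': [-4, 30, -2], 'w': np.float64(8.4)}, {'xyz': [0, 30, -2], 'w': np.float64(8.4)}, {'xyz': [5, 30, -2], 'w': np.float64(8.4)}, {'xyz': [9, 29, -2], 'w': np.float64(8.4)}, {'xyz': [13, 27, -2], 'w': np.float64(8.4)}]
```

{"method": "drive_tool", "body": {
  "series": [
    {"xyz":[-24,-17,-2],"angular":[0,0,8.4],"claw":-0.55},
    {"xyz":[-27,-14,-2],"angular":[0,0,8.4],"claw":-0.55},
    {"xyz":[-28,-10,-2],"angular":[0,0,8.4],"claw":-0.55},
    {"xyz":[-29,-5,-2],"angular":[0,0,8.4],"claw":-0.55},
    {"xyz":[-30,-1,-2],"angular":[0,0,8.4],"claw":-0.55},
    {"xyz":[-30,3,-2],"angular":[0,0,8.4],"claw":-0.55},
    {"xyz":[-29,8,-2],"angular":[0,0,8.4],"claw":-0.55},
    {"xyz":[-28,12,-2],"angular":[0,0,8.4],"claw":-0.55}
  ]
}}

```text
t: 0.95
tool_pos: [0.317, 0.2926, 0.4207]
tcp_rot: [-3.141, 0.0, 1.608]
force: [0.6, -0.1, 0.3]
width: 0.0659
grasp_force: 0.0
```

{"method": "drive_tool", "body": {
  "series": [
    {"xyz":[-26,16,-2],"angular":[0,0,8.4],"claw":-0.55},
    {"xyz":[-23,19,-2],"angular":[0,0,8.4],"claw":-0.55},
    {"xyz":[-20,22,-2],"angular":[0,0,8.4],"claw":-0.55},
    {"xyz":[-16,25,-2],"angular":[0,0,8.4],"claw":-0.55},
    {"xyz":[-13,27,-2],"angular":[0,0,8.4],"claw":-0.55},
    {"xyz":[-9,29,-2],"angular":[0,0,8.4],"claw":-0.55},
    {"xyz":[-4,30,-2],"angular":[0,0,8.4],"claw":-0.55},
    {"xyz":[0,30,-2],"angular":[0,0,8.4],"claw":-0.55}
  ]
}}

```text
t: 1.75
tool_pos: [0.4508, 0.0927, 0.4367]
tcp_rot: [-3.142, 0.0, 0.435]
force: [-0.4, -0.3, 0.5]
width: 0.0665
grasp_force: 0.0
```

{"method": "drive_tool", "body": {
  "series": [
    {"xyz":[5,30,-2],"angular":[0,0,8.4],"claw":-0.55},
    {"xyz":[9,29,-2],"angular":[0,0,8.4],"claw":-0.55},
    {"xyz":[13,27,-2],"angular":[0,0,8.4],"claw":-0.55},
    {"xyz":[0,0,0],"claw":-0.55}
  ]
}}

```text
schema error: expected keys xyz, angular, claw
```

```bash
python3 - <<'E'
from h import *
im,d,K,D,T=grab('wrist');cv2.imwrite('pics/w1.png',im);np.savez('w1.npz',im=im,P=cloud(d,K,D,T),K=K,D=D,T=T)
s=status.observe();print(s['tool_pos'],s['tcp_rot'],s['qpos'])
im,d,K,D,T=grab('top');np.savez('top1.npz',im=im,P=cloud(d,K,D,T),K=K,D=D,T=T)
P=cloud(d,K,D,T);h=cv2.cvtColor(im,cv2.COLOR_BGR2HSV);m=(h[...,0]>5)&(h[...,0]<17)&(h[...,1]>150)&(h[...,2]>60)
n,l,st,c=cv2.connectedComponentsWithStats(m.astype(np.uint8))
for i in range(1,n):
    if st[i,4]>80:print(c[i],st[i,4],np.median(P[l==i],0))
cv2.imwrite('pics/top1.png',im)
E
```

```text
[0.4526538  0.09055843 0.43676524] [ 3.13954257e+00 -4.42016078e-04  4.24645313e-01] [ 1.98002918e-01  1.19337028e-01 -8.13062128e-02  1.36926171e+00
 -1.89833246e-03  2.91494986e+00]
[448.30516432 198.43192488] 213 [ 0.55343473 -0.37712625  0.05836714]
[478.8539823  216.04867257] 226 [ 0.49967886 -0.46913266  0.05874269]
```

View pics/w1.png

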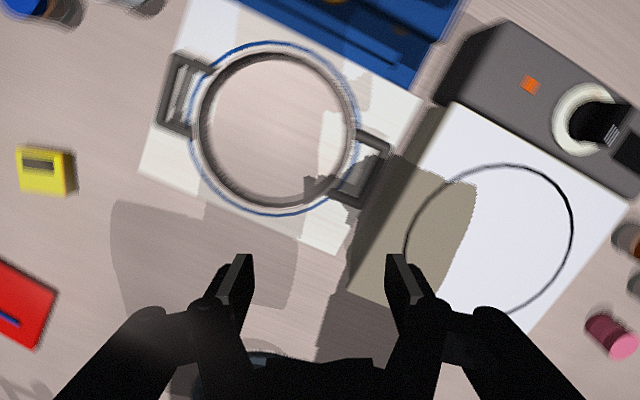

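View pics/top1.png

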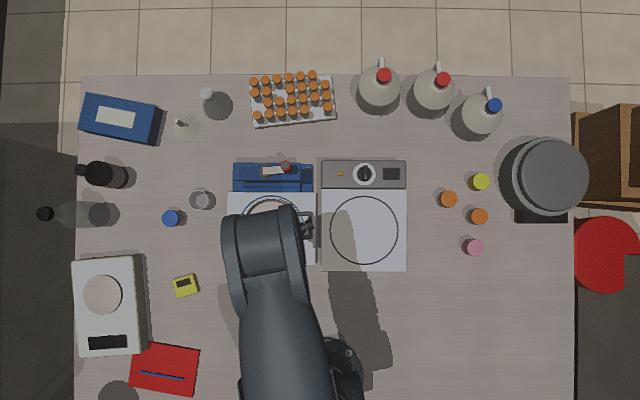

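The wrist view was blurred by motion. The top view confirms two orange jars at (448,198) and (479,216), and no others. The last joint favours yaw 180°, so I'll turn back on the way to the jars.

```bash
python3 -c "
from h import *
plan(.5535,-.377,.30,180,19,-.55)"
```

```text
[{'xyz': [-6, 25, 7], 'w': np.float64(-8.17)}, {'xyz': [-9, 24, 7], 'w': np.float64(-8.17)}, {'xyz': [-12, 22, 7], 'w': np.float64(-8.17)}, {'xyz': [-15, 20, 7], 'w': np.float64(-8.17)}, {'xyz': [-18, 18, 7], 'w': np.float64(-8.17)}, {'xyz': [-20, 15, 7], 'w': np.float64(-8.17)}, {'xyz': [-22, 12, 7], 'w': np.float64(-8.17)}, {'xyz': [-24, 9, 7], 'w': np.float64(-8.17)}, {'xyz': [-25, 5, 7], 'w': np.float64(-8.17)}, {'xyz': [-25, 2, 7], 'w': np.float64(-8.17)}, {'xyz': [-25, -2, 7], 'w': np.float64(-8.17)}, {'xyz': [-25, -5, 7], 'w': np.float64(-8.17)}, {'xyz': [-24, -9, 7], 'w': np.float64(-8.17)}, {'xyz': [-22, -12, 7], 'w': np.float64(-8.17)}, {'xyz': [-20, -15, 7], 'w': np.float64(-8.17)}, {'xyz': [-18, -18, 7], 'w': np.float64(-8.17)}, {'xyz': [-15, -20, 7], 'w': np.float64(-8.17)}, {'xyz': [-12, -22, 7], 'w': np.float64(-8.17)}, {'xyz': [-9, -24, 7], 'w': np.float64(-8.17)}]
```

{"method": "drive_tool", "body": {
  "series": [
    {"xyz":[-6,25,7],"angular":[0,0,-8.2],"claw":-0.55},
    {"xyz":[-9,24,7],"angular":[0,0,-8.2],"claw":-0.55},
    {"xyz":[-12,22,7],"angular":[0,0,-8.2],"claw":-0.55},
    {"xyz":[-15,20,7],"angular":[0,0,-8.2],"claw":-0.55},
    {"xyz":[-18,18,7],"angular":[0,0,-8.2],"claw":-0.55},
    {"xyz":[-20,15,7],"angular":[0,0,-8.2],"claw":-0.55},
    {"xyz":[-22,12,7],"angular":[0,0,-8.2],"claw":-0.55},
    {"xyz":[-24,9,7],"angular":[0,0,-8.2],"claw":-0.55}
  ]
}}

```text
t: 2.65
tool_pos: [0.4954, -0.1039, 0.3803]
tcp_rot: [-3.141, -0.0, 1.594]
force: [1.5, -0.5, -0.1]
width: 0.0665
grasp_force: 0.0
```

{"method": "drive_tool", "body": {
  "series": [
    {"xyz":[-25,5,7],"angular":[0,0,-8.2],"claw":-0.55},
    {"xyz":[-25,2,7],"angular":[0,0,-8.2],"claw":-0.55},
    {"xyz":[-25,-2,7],"angular":[0,0,-8.2],"claw":-0.55},
    {"xyz":[-25,-5,7],"angular":[0,0,-8.2],"claw":-0.55},
    {"xyz":[-24,-9,7],"angular":[0,0,-8.2],"claw":-0.55},
    {"xyz":[-22,-12,7],"angular":[0,0,-8.2],"claw":-0.55},
    {"xyz":[-20,-15,7],"angular":[0,0,-8.2],"claw":-0.55},
    {"xyz":[-18,-18,7],"angular":[0,0,-8.2],"claw":-0.55}
  ]
}}

```text
t: 3.45
tool_pos: [0.5419, -0.3007, 0.3242]
tcp_rot: [3.141, -0.001, 2.739]
force: [0.4, 0.1, -0.1]
width: 0.0661
grasp_force: 0.0
```

{"method": "drive_tool", "body": {
  "series": [
    {"xyz":[-15,-20,7],"angular":[0,0,-8.2],"claw":-0.55},
    {"xyz":[-12,-22,7],"angular":[0,0,-8.2],"claw":-0.55},
    {"xyz":[-9,-24,7],"angular":[0,0,-8.2],"claw":-0.55},
    {"xyz":[0,0,0],"angular":[0,0,0],"claw":-0.55},
    {"xyz":[0,0,0],"angular":[0,0,0],"claw":-0.55},
    {"xyz":[0,0,0],"angular":[0,0,0],"claw":-0.55}
  ]
}}

```text
t: 4.05
tool_pos: [0.5591, -0.3731, 0.3038]
tcp_rot: [3.141, -0.0, -3.124]
force: [0.1, -0.7, 0.2]
width: 0.0663
grasp_force: 0.0
```

```bash
cat > lids.py <<'E'
from m import *
def lids(n='wrist',ref=None):
    im,d,K,D,T=grab(n);P=cloud(d,K,D,T);h=cv2.cvtColor(im,cv2.COLOR_BGR2HSV)
    m=(h[...,0]>3)&(h[...,0]<19)&(h[...,1]>120)&(h[...,2]>50)&(P[...,2]>.05)&(P[...,2]<.18)&(P[...,0]<.72)
    c,l,st,ct=cv2.connectedComponentsWithStats(m.astype(np.uint8))
    for i in range(1,c):
        if st[i,4]>100:
            q=P[l==i];zt=np.percentile(q[:,2],80);q=q[abs(q[:,2]-zt)<.005]
            (x,y),rr=cv2.minEnclosingCircle(q[:,:2].astype(np.float32))
            print('lid',ct[i].round(),st[i,4],q[:,:2].mean(0).round(4),'enc',round(x,4),round(y,4),round(rr,4),'z',zt.round(4))
    s=status.observe();print(np.round(s['tool_pos'],4),np.round(s['tcp_rot'],3))
    return im
E
python3 -c "
from lids import *
im=lids();cv2.imwrite('pics/w2.png',im);lids('top')"
```

```text
lid [182. 129.] 4379 [ 0.5004 -0.4689] enc 0.5011 -0.4697 0.0261 z 0.0582
lid [313. 203.] 3629 [ 0.5531 -0.3774] enc 0.554 -0.3774 0.026 z 0.0583
[ 0.5592 -0.373   0.3041] [ 3.141 -0.    -3.123]
lid [476. 214.] 124 [ 0.5069 -0.4617] enc 0.5024 -0.4637 0.0245 z 0.061
[ 0.5592 -0.3731  0.3042] [-3.141  0.    -3.123]
```

View pics/w2.png

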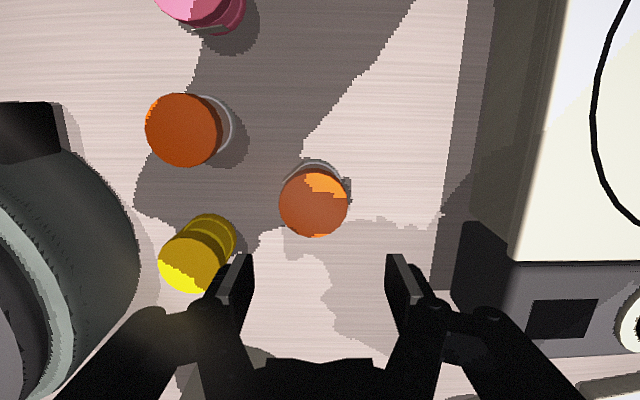

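The wrist view shows jar A's lid at (313,203) and jar B's at (182,129), both upright, with yellow and pink clear of the fingers.

{"method": "drive_tool", "body": {
  "series": [
    {"xyz":[5,-4,0],"angular":[0,0,1.1],"claw":-0.6},
    {"xyz":[0,0,40],"angular":[0,0,0],"claw":-0.6},
    {"xyz":[0,0,40],"angular":[0,0,0],"claw":-0.6},
    {"xyz":[0,0,27],"angular":[0,0,0],"claw":-0.6},
    {"xyz":[0,0,0],"angular":[0,0,0],"claw":-0.6},
    {"xyz":[0,0,0],"angular":[0,0,0],"claw":1},
    {"xyz":[0,0,0],"angular":[0,0,0],"claw":1},
    {"xyz":[0,0,0],"angular":[0,0,0],"claw":1}
  ],
  "newtons": 30
}}

```text
t: 4.95
tool_pos: [0.5547, -0.3786, 0.1986]
tcp_rot: [-3.14, 0.002, 3.141]
force: [0.8, 0.1, -1.8]
width: 0.0512
grasp_force: 31.5
```

{"method": "drive_tool", "body": {
  "series": [
    {"xyz":[0,0,0],"angular":[0,0,0],"claw":1},
    {"xyz":[0,0,-20],"angular":[0,0,0],"claw":1},
    {"xyz":[0,0,-40],"angular":[0,0,0],"claw":1},
    {"xyz":[0,0,-40],"angular":[0,0,0],"claw":1},
    {"xyz":[0,0,-40],"angular":[0,0,0],"claw":1},
    {"xyz":[0,0,-30],"angular":[0,0,0],"claw":1}
  ]
}}

```text
t: 5.55
tool_pos: [0.5542, -0.3782, 0.3704]
tcp_rot: [-3.14, 0.003, 3.141]
force: [0.1, 0.1, -1.1]
width: 0.051
grasp_force: 32.0
```

{"method": "drive_tool", "body": {
  "series": [
    {"xyz":[5,40,-5],"angular":[0,0,0],"claw":1},
    {"xyz":[5,40,-5],"angular":[0,0,0],"claw":1},
    {"xyz":[5,40,-5],"angular":[0,0,0],"claw":1},
    {"xyz":[5,40,-5],"angular":[0,0,0],"claw":1},
    {"xyz":[5,40,-5],"angular":[0,0,0],"claw":1},
    {"xyz":[5,40,-5],"angular":[0,0,0],"claw":1},
    {"xyz":[5,40,-5],"angular":[0,0,0],"claw":1},
    {"xyz":[5,40,-5],"angular":[0,0,0],"claw":1}
  ]
}}

```text
t: 6.35
tool_pos: [0.5137, -0.0567, 0.4077]
tcp_rot: [-3.141, 0.001, 3.141]
force: [0.5, 0.3, -1.7]
width: 0.0514
grasp_force: 32.1
```

{"method": "drive_tool", "body": {
  "series": [
    {"xyz":[5,40,-5],"angular":[0,0,0],"claw":1},
    {"xyz":[5,40,-5],"angular":[0,0,0],"claw":1},
    {"xyz":[0,0,0],"angular":[0,0,0],"claw":1},
    {"xyz":[0,0,0],"angular":[0,0,0],"claw":1},
    {"xyz":[0,0,0],"angular":[0,0,0],"claw":1}
  ]
}}

```text
t: 6.85
tool_pos: [0.5044, 0.0213, 0.4169]
tcp_rot: [-3.141, 0.0, 3.141]
force: [-0.4, -0.6, -2.1]
width: 0.0512
grasp_force: 32.2
```

```bash
python3 - <<'E'
from m import *
im,d,K,D,T=grab('wrist');P=cloud(d,K,D,T);np.savez('w3.npz',im=im,P=P,K=K,D=D,T=T);cv2.imwrite('pics/w3.png',im)
s=status.observe();print(np.round(s['tool_pos'],4),np.round(s['tcp_rot'],4))
E
```

```text
[0.5045 0.021  0.4168] [-3.1412e+00  1.0000e-04  3.1400e+00]
```

View pics/w3.png

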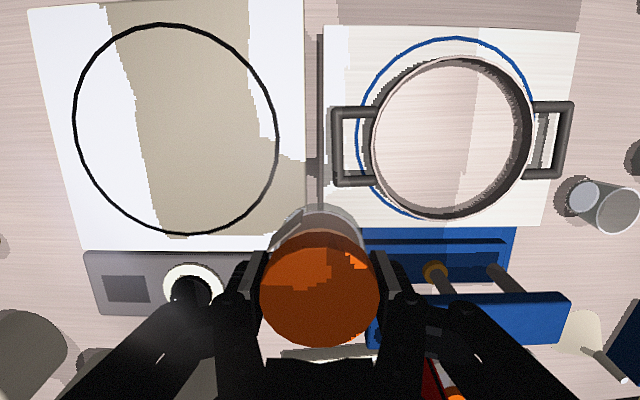

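The wrist view shows the plate ring centred near (176,130), the pan near (450,135) with ears at (350,145) and (552,138), and the blue deck ring. The held jar is at (320,290).

```bash
cat > geo.py <<'E'
from m import *
def geo(f):
    z=np.load(f);im,P=z['im'],z['P'];X,Y,Z=np.moveaxis(P,-1,0);H,S,V=cv2.split(cv2.cvtColor(im,cv2.COLOR_BGR2HSV))
    v,u=np.mgrid[:400,:640];free=(v<235)
    pl=free&(Z>.084)&(Z<.108)&(X<.59)&(X>.32)&(Y<.02)&(Y>-.27)
    print('plate z',np.median(Z[pl]))
    rg=pl&(V<70);print('ring',rcirc(P[rg][:,:2]))
    q=P[cv2.morphologyEx(pl.astype(np.uint8),cv2.MORPH_OPEN,np.ones((5,5)))>0];print('plate rect',cv2.minAreaRect(q[:,:2].astype(np.float32)),q.min(0),q.max(0))
    dk=free&(Z>.035)&(Z<.052)&(X<.585)&(X>.3)&(Y>.0)&(Y<.33)
    print('deck z',np.median(Z[dk&(S<80)]))
    b=dk&(H>95)&(H<125)&(S>90)&(np.hypot(X-.467,Y-.157)<.115);print('blue ring',rcirc(P[b][:,:2]))
    q=P[cv2.morphologyEx((dk&(X<.572)).astype(np.uint8),cv2.MORPH_OPEN,np.ones((5,5)))>0]
    print('deck rect',cv2.minAreaRect(q[:,:2].astype(np.float32)),q.min(0),q.max(0))
    # edge tilt: per-x extreme y
    for nm,mm in(('plate',pl),('deck',dk)):
        for sd,f in(('max',np.max),('min',np.min)):
            ys=[];xs=np.arange(.38,.55,.01)
            for x in xs:
                t=Y[mm&(abs(X-x)<.005)];ys.append(np.percentile(t,99.7 if sd=='max' else .3) if len(t) else np.nan)
            ok=~np.isnan(ys);print(nm,sd,np.polyfit(xs[ok]-.46,np.array(ys)[ok],1).round(4))
    rim=free&(abs(np.hypot(X-.467,Y-.155)-.0835)<.012)&(Z>.066)&(Z<.082)
    c=rcirc(P[rim][:,:2]);print('pan',c,np.median(Z[rim]))
    c=c[0];e=free&(Z>.06)&(Z<.08)&(abs(X-c[0])<.05)
    E=[]
    for s in(1,-1):
        q=P[e&((Y-c[1])*s>.108)&((Y-c[1])*s<.130)];E.append(q[:,:2].mean(0));print('ear',len(q),q.mean(0),q.min(0),q.max(0))
    d=E[0]-E[1];print('yaw',np.arctan2(-d[0],d[1]))
E
python3 -c "
from geo import *
geo('w3.npz')"
```

```text
plate z 0.09308517479450801
ring ((np.float64(0.4598827710271527), np.float64(-0.11631089377362988), np.float64(0.09852048811996028)), np.int64(2072), 2073)
plate rect ((0.4501307010650635, -0.11616721749305725), (0.22007513046264648, 0.25045347213745117), 0.13384117186069489) [ 0.34036867 -0.24162797  0.08442358] [0.56044154 0.00898331 0.09631793]
deck z 0.045193404346348914
blue ring ((np.float64(0.46316282801654385), np.float64(0.1603945753686502), np.float64(0.09859822441377189)), np.int64(1197), 1504)
deck rect ((0.4624508321285248, 0.1604001820087433), (0.21933896839618683, 0.2711585760116577), 0.15604831278324127) [0.35244504 0.0249111  0.03565694] [0.57199058 0.29620199 0.05199798]
plate max [-0.0828  0.006 ]
plate min [-0.0006 -0.239 ]
deck max [0.0474 0.2874]
deck min [0.0307 0.0263]
pan ((np.float64(0.46835074541523974), np.float64(0.156970394524076), np.float64(0.08291158984005002)), np.int64(2687), 3120) 0.07372237076214605
ear 1028 [0.46319075 0.27244652 0.0744535 ] [0.42333322 0.26501991 0.06613271] [0.50490089 0.28102683 0.07823008]
ear 1037 [0.46930111 0.03997463 0.07514918] [0.43191349 0.03238635 0.06949214] [0.51410889 0.04893177 0.07852958]
yaw 0.026278252027816536
```

{"method": "drive_tool", "body": {
  "series": [
    {"xyz":[0,45,0],"angular":[0,0,0],"claw":1},
    {"xyz":[0,45,0],"angular":[0,0,0],"claw":1},
    {"xyz":[1,45,0],"angular":[0,0,0],"claw":1},
    {"xyz":[0,0,40],"angular":[0,0,0],"claw":1},
    {"xyz":[0,0,40],"angular":[0,0,0],"claw":1},
    {"xyz":[0,0,40],"angular":[0,0,0],"claw":1},
    {"xyz":[0,0,30],"angular":[0,0,0],"claw":1},
    {"xyz":[0,0,0],"angular":[0,0,0],"claw":1}
  ]
}}

```text
t: 7.7
tool_pos: [0.5023, 0.1553, 0.263]
tcp_rot: [-3.139, -0.007, 3.139]
force: [-0.8, -0.5, -2.0]
width: 0.051
grasp_force: 32.4
```

{"method": "drive_tool", "body": {
  "series": [
    {"xyz":[0,0,5],"angular":[0,0,0],"claw":1},
    {"xyz":[0,0,5],"angular":[0,0,0],"claw":1},
    {"xyz":[0,0,5],"angular":[0,0,0],"claw":1},
    {"xyz":[0,0,2],"angular":[0,0,0],"claw":1},
    {"xyz":[0,0,0],"angular":[0,0,0],"claw":1}
  ]
}}

```text
t: 8.2
tool_pos: [0.5035, 0.1568, 0.2499]
tcp_rot: [3.142, 0.0, 3.141]
force: [-0.6, 0.3, -1.2]
width: 0.0509
grasp_force: 32.4
```

{"method": "drive_tool", "body": {
  "series": [
    {"xyz":[0,0,0.5],"angular":[0,0,0],"claw":-0.5},
    {"xyz":[0,0,0],"angular":[0,0,0],"claw":-0.5},
    {"xyz":[0,0,0],"angular":[0,0,0],"claw":-0.5},
    {"xyz":[0,0,-15],"angular":[0,0,0],"claw":-0.5},
    {"xyz":[0,0,-40],"angular":[0,0,0],"claw":-0.5},
    {"xyz":[0,0,-40],"angular":[0,0,0],"claw":-0.5},
    {"xyz":[0,0,-40],"angular":[0,0,0],"claw":-0.5},
    {"xyz":[0,-30,0],"angular":[0,0,0],"claw":-0.55}
  ]
}}

```text
t: 9.0
tool_pos: [0.5047, 0.1287, 0.3896]
tcp_rot: [3.139, 0.009, -3.139]
force: [0.6, -0.1, -0.4]
width: 0.066
grasp_force: 0.0
```

{"method": "drive_tool", "body": {
  "series": [
    {"xyz":[0,-46,0],"angular":[0,0,0],"claw":-0.6},
    {"xyz":[0,-46,0],"angular":[0,0,0],"claw":-0.6},
    {"xyz":[0,-46,0],"angular":[0,0,0],"claw":-0.6},
    {"xyz":[0,-46,0],"angular":[0,0,0],"claw":-0.6},
    {"xyz":[0,-46,0],"angular":[0,0,0],"claw":-0.6},
    {"xyz":[0,-46,0],"angular":[0,0,0],"claw":-0.6},
    {"xyz":[0,-46,0],"angular":[0,0,0],"claw":-0.6},
    {"xyz":[0,-46,0],"angular":[0,0,0],"claw":-0.6}
  ]
}}

```text
t: 9.8
tool_pos: [0.5029, -0.2431, 0.3846]
tcp_rot: [-3.141, 0.001, 3.141]
force: [0.6, -0.2, 0.3]
width: 0.0683
grasp_force: 0.0
```

{"method": "drive_tool", "body": {
  "series": [
    {"xyz":[0,-46,0],"angular":[0,0,0],"claw":-0.6},
    {"xyz":[0,-46,0],"angular":[0,0,0],"claw":-0.6},
    {"xyz":[0,-46,15],"angular":[0,0,0],"claw":-0.6},
    {"xyz":[0,-46,35],"angular":[0,0,0],"claw":-0.6},
    {"xyz":[0,-46,35],"angular":[0,0,0],"claw":-0.6},
    {"xyz":[0,0,0],"angular":[0,0,0],"claw":-0.6},
    {"xyz":[0,0,0],"angular":[0,0,0],"claw":-0.6}
  ]
}}

```text
t: 10.5
tool_pos: [0.5027, -0.4594, 0.3073]
tcp_rot: [3.14, -0.002, 3.14]
force: [-0.5, -0.4, 0.6]
width: 0.068
grasp_force: 0.0
```

```bash
python3 -c "
from lids import *
lids();lids('top')"
```

```text
lid [304. 207.] 3479 [ 0.4999 -0.47  ] enc 0.501 -0.4701 0.0259 z 0.0583
[ 0.5031 -0.4587  0.3087] [ 3.141 -0.     3.141]
lid [269. 214.] 234 [0.5023 0.1552] enc 0.5023 0.1555 0.0253 z 0.1103
[ 0.5034 -0.4582  0.3096] [-3.141e+00  1.000e-03  3.142e+00]
```

{"method": "drive_tool", "body": {
  "series": [
    {"xyz":[2,-12,0],"angular":[0,0,0],"claw":-0.6},
    {"xyz":[0,0,0],"angular":[0,0,0],"claw":-0.6},
    {"xyz":[0,0,40],"angular":[0,0,0],"claw":-0.6},
    {"xyz":[0,0,20],"angular":[0,0,0],"claw":-0.6},
    {"xyz":[0,0,0],"angular":[0,0,0],"claw":-0.6},
    {"xyz":[0,0,0],"angular":[0,0,0],"claw":-0.6}
  ]
}}

```text
t: 11.2
tool_pos: [0.5014, -0.4707, 0.2497]
tcp_rot: [-3.141, 0.0, 3.141]
force: [1.0, -1.0, 0.1]
width: 0.0683
grasp_force: 0.0
```

{"method": "drive_tool", "body": {
  "series": [
    {"xyz":[0,0,30],"angular":[0,0,0],"claw":-0.6},
    {"xyz":[0,0,21],"angular":[0,0,0],"claw":-0.6},
    {"xyz":[0,0,0],"angular":[0,0,0],"claw":-0.6},
    {"xyz":[0,0,0],"angular":[0,0,0],"claw":1},
    {"xyz":[0,0,0],"angular":[0,0,0],"claw":1},
    {"xyz":[0,0,0],"angular":[0,0,0],"claw":1},
    {"xyz":[0,0,0],"angular":[0,0,0],"claw":1}
  ]
}}

```text
t: 11.9
tool_pos: [0.5018, -0.4712, 0.1999]
tcp_rot: [-3.139, 0.003, 3.141]
force: [0.3, 1.1, 5.9]
width: 0.0514
grasp_force: 32.1
```

{"method": "drive_tool", "body": {
  "series": [
    {"xyz":[0,0,-20],"angular":[0,0,0],"claw":1},
    {"xyz":[0,0,-40],"angular":[0,0,0],"claw":1},
    {"xyz":[0,0,-40],"angular":[0,0,0],"claw":1},
    {"xyz":[0,0,-40],"angular":[0,0,0],"claw":1},
    {"xyz":[0,0,-40],"angular":[0,0,0],"claw":1},
    {"xyz":[5,45,0],"angular":[0,0,0],"claw":1},
    {"xyz":[5,45,0],"angular":[0,0,0],"claw":1},
    {"xyz":[5,45,0],"angular":[0,0,0],"claw":1}
  ]
}}

```text
t: 12.7
tool_pos: [0.4857, -0.3345, 0.3785]
tcp_rot: [-3.141, 0.001, 3.14]
force: [0.5, 0.2, -0.2]
width: 0.051
grasp_force: 32.0
```

{"method": "drive_tool", "body": {
  "series": [
    {"xyz":[5,45,0],"angular":[0,0,0],"claw":1},
    {"xyz":[5,45,0],"angular":[0,0,0],"claw":1},
    {"xyz":[5,45,0],"angular":[0,0,0],"claw":1},
    {"xyz":[5,45,0],"angular":[0,0,0],"claw":1},
    {"xyz":[5,45,0],"angular":[0,0,0],"claw":1},
    {"xyz":[5,45,0],"angular":[0,0,0],"claw":1},
    {"xyz":[5,45,0],"angular":[0,0,0],"claw":1},
    {"xyz":[5,45,0],"angular":[0,0,0],"claw":1}
  ]
}}

```text
t: 13.5
tool_pos: [0.4458, 0.0259, 0.3786]
tcp_rot: [-3.142, 0.002, 3.141]
force: [1.1, 0.5, -2.7]
width: 0.051
grasp_force: 32.0
```

{"method": "drive_tool", "body": {
  "series": [
    {"xyz":[5,45,0],"angular":[0,0,0],"claw":1},
    {"xyz":[5,45,0],"angular":[0,0,0],"claw":1},
    {"xyz":[5,45,0],"angular":[0,0,0],"claw":1},
    {"xyz":[0,0,0],"angular":[0,0,0],"claw":1},
    {"xyz":[0,0,0],"angular":[0,0,0],"claw":1},
    {"xyz":[0,0,0],"angular":[0,0,0],"claw":1}
  ]
}}

```text
t: 14.1
tool_pos: [0.4314, 0.1588, 0.378]
tcp_rot: [-3.141, 0.0, 3.141]
force: [0.8, -0.3, -0.7]
width: 0.0513
grasp_force: 32.2
```

{"method": "drive_tool", "body": {
  "series": [
    {"xyz":[0,-2,30],"angular":[0,0,0],"claw":1},
    {"xyz":[0,0,40],"angular":[0,0,0],"claw":1},
    {"xyz":[0,0,40],"angular":[0,0,0],"claw":1},
    {"xyz":[0,0,8],"angular":[0,0,0],"claw":1},
    {"xyz":[0,0,5],"angular":[0,0,0],"claw":1},
    {"xyz":[0,0,4],"angular":[0,0,0],"claw":1},
    {"xyz":[0,0,0],"angular":[0,0,0],"claw":1},
    {"xyz":[0,0,0],"angular":[0,0,0],"claw":1}
  ]
}}

```text
t: 14.9
tool_pos: [0.432, 0.1574, 0.2518]
tcp_rot: [3.141, 0.002, 3.141]
force: [-0.4, -0.7, -0.4]
width: 0.0509
grasp_force: 32.2
```

{"method": "drive_tool", "body": {
  "series": [
    {"xyz":[0,0,1],"angular":[0,0,0],"claw":1},
    {"xyz":[0,0,0],"angular":[0,0,0],"claw":-0.5},
    {"xyz":[0,0,0],"angular":[0,0,0],"claw":-0.5},
    {"xyz":[0,0,0],"angular":[0,0,0],"claw":-0.5},
    {"xyz":[0,0,-20],"angular":[0,0,0],"claw":-0.5},
    {"xyz":[0,0,-50],"angular":[0,0,0],"claw":-0.5},
    {"xyz":[0,0,-50],"angular":[0,0,0],"claw":-0.3},
    {"xyz":[0,0,-50],"angular":[0,0,0],"claw":-0.3}
  ]
}}

```text
t: 15.7
tool_pos: [0.431, 0.1572, 0.4216]
tcp_rot: [-3.141, -0.0, 3.141]
force: [1.5, 0.6, 0.6]
width: 0.0558
grasp_force: 0.0
```

{"method": "drive_tool", "body": {
  "series": [
    {"xyz":[0,-40,-10],"angular":[0,0,0],"claw":-0.3},
    {"xyz":[0,-40,0],"angular":[0,0,0],"claw":-0.3},
    {"xyz":[0,-40,0],"angular":[0,0,0],"claw":-0.3},
    {"xyz":[0,0,0],"angular":[0,0,0],"claw":-0.3},
    {"xyz":[0,0,0],"angular":[0,0,0],"claw":-0.3}
  ]
}}

```text
t: 16.2
tool_pos: [0.4314, 0.0366, 0.4298]
tcp_rot: [3.141, 0.0, 3.139]
force: [0.1, 0.9, 0.1]
width: 0.0554
grasp_force: 0.0
```

```bash
python3 - <<'E'
from lids import *
im=lids();cv2.imwrite('pics/w4.png',im);lids('top')
for n in('top','side'):
    im,d,K,D,T=grab(n);P=cloud(d,K,D,T);h=cv2.cvtColor(im,cv2.COLOR_BGR2HSV)
    X,Y,Z=np.moveaxis(P,-1,0)
    m=((h[...,0]<7)|(h[...,0]>172))&(h[...,1]>110)&(X>.5)&(X<.72)&(Y>0)&(Y<.3)&(Z>.17)&(Z<.27)
    q=P[m];print(n,m.sum(),q.mean(0),q.min(0),q.max(0))
    if n=='top':
        t=m&(Z>.24);v,u=np.nonzero(t)
        for zz in(.253,):
            uv=np.array([[ (u.min()+u.max())/2,(v.min()+v.max())/2],[u.mean(),v.mean()]],np.float32)
            r=cv2.undistortPoints(uv.reshape(-1,1,2),K,D).reshape(-1,2);w=np.c_[r,np.ones(2)]@T[:3,:3].T
            print(T[:3,3]+w*((zz-T[2,3])/w[:,2])[:,None])
    else:
        t=q[(q[:,2]>.2)&(q[:,2]<.245)];print(circ(t[:,:2]),rcirc(t[:,:2]))
E
```

```text
lid [441. 182.] 2163 [0.4308 0.1576] enc 0.4313 0.1583 0.0262 z 0.1089
lid [431. 247.] 1911 [0.5023 0.157 ] enc 0.5035 0.1575 0.0263 z 0.109
[0.4315 0.0373 0.4297] [3.141 0.    3.14 ]
lid [269. 214.] 237 [0.5023 0.1554] enc 0.502 0.1555 0.0254 z 0.1103
[0.4315 0.0378 0.4296] [ 3.141 -0.     3.141]
top 44 [0.62361564 0.09781893 0.24589313] [0.61410935 0.08867193 0.19135355] [0.63776117 0.10965286 0.25926565]
[[0.62584466 0.09897366 0.253     ]
 [0.62469716 0.09829167 0.253     ]]
side 84 [0.62298569 0.09126126 0.22876191] [0.61514075 0.08466164 0.18563521] [0.63846487 0.10107041 0.25532466]
(np.float64(0.6262941089475434), np.float64(0.09633122695955265), np.float64(0.009895756006976827)) ((np.float64(0.6263918671817877), np.float64(0.09667398388996806), np.float64(0.010204940498327188)), np.int64(42), 43)
```

View pics/w4.png

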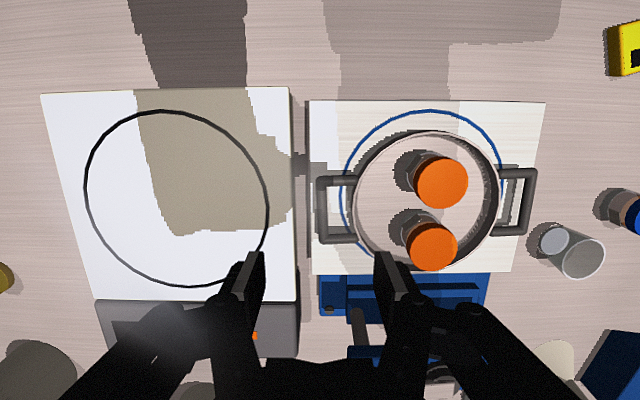

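The wrist view shows both orange jars upright in the pan at (441,182) and (431,247). Next comes the sleeve.

{"method": "drive_tool", "body": {
  "series": [
    {"xyz":[-20,10,-20],"angular":[0,0,0],"claw":-0.3},
    {"xyz":[-40,10,0],"angular":[0,0,0],"claw":-0.3},
    {"xyz":[-40,10,0],"angular":[0,0,0],"claw":-0.3},
    {"xyz":[-40,10,0],"angular":[0,0,0],"claw":-0.3},
    {"xyz":[-40,10,0],"angular":[0,0,0],"claw":-0.3},
    {"xyz":[-14,11,0],"angular":[0,0,0],"claw":-0.3},
    {"xyz":[0,0,0],"angular":[0,0,0],"claw":-0.3},
    {"xyz":[0,0,0],"angular":[0,0,0],"claw":-0.3}
  ]
}}

```text
t: 17.2
tool_pos: [0.6252, 0.0993, 0.4489]
tcp_rot: [-3.141, -0.002, -3.14]
force: [-0.3, -0.4, -0.0]
width: 0.0555
grasp_force: 0.0
```

{"method": "drive_tool", "body": {
  "series": [
    {"xyz":[0,0,25],"angular":[0,0,0],"claw":-0.3},
    {"xyz":[0,0,25],"angular":[0,0,0],"claw":-0.3},
    {"xyz":[0,0,18],"angular":[0,0,0],"claw":-0.3},
    {"xyz":[0,0,0],"angular":[0,0,0],"claw":-0.3},
    {"xyz":[0,0,0],"angular":[0,0,0],"claw":-0.3}
  ]
}}

```text
t: 17.7
tool_pos: [0.6247, 0.0981, 0.3827]
tcp_rot: [-3.142, 0.0, 3.141]
force: [0.8, 0.9, 0.0]
width: 0.0553
grasp_force: 0.0
```

{"method": "drive_tool", "body": {
  "series": [
    {"xyz":[0,0,0],"angular":[0,0,0],"claw":0.3},
    {"xyz":[0,0,0],"angular":[0,0,0],"claw":1},
    {"xyz":[0,0,0],"angular":[0,0,0],"claw":1},
    {"xyz":[0,0,0],"angular":[0,0,0],"claw":1},
    {"xyz":[0,0,0],"angular":[0,0,0],"claw":1}
  ],
  "newtons": 35
}}

```text
t: 18.2
tool_pos: [0.6255, 0.0996, 0.3836]
tcp_rot: [3.138, 0.003, -3.141]
force: [-1.5, 8.3, 6.6]
width: 0.0251
grasp_force: 34.3
```

{"method": "drive_tool", "body": {
  "series": [
    {"xyz":[18.5,4,0],"angular":[0,0,0],"claw":1},
    {"xyz":[16.7,8.5,0],"angular":[0,0,0],"claw":1},
    {"xyz":[13.3,13.3,0],"angular":[0,0,0],"claw":1},
    {"xyz":[8.5,16.7,0],"angular":[0,0,0],"claw":1},
    {"xyz":[2.9,18.5,0],"angular":[0,0,0],"claw":1},
    {"xyz":[0,0,0],"angular":[0,0,0],"claw":1},
    {"xyz":[0,0,0],"angular":[0,0,0],"claw":1}
  ]
}}

```text
t: 18.9
tool_pos: [0.5623, 0.1595, 0.3836]
tcp_rot: [3.141, -0.005, -3.141]
force: [-21.7, 1.2, 19.1]
width: 0.0248
grasp_force: 35.9
```

```bash
python3 - <<'E'
from h import *
s=status.observe();print(s)
im,d,K,D,T=grab('side');P=cloud(d,K,D,T);X,Y,Z=np.moveaxis(P,-1,0)
h=cv2.cvtColor(im,cv2.COLOR_BGR2HSV)
m=(X>.36)&(X<.42)&(Y>.03)&(Y<.28)&(Z>.03)&(Z<.12)&(h[...,1]<80)&(h[...,2]>90);print('deck',np.median(Z[m]),m.sum())
m=(X>.36)&(X<.42)&(Y>-.23)&(Y<-.0)&(Z>.08)&(Z<.12);print('plate',np.median(Z[m]))
cv2.imwrite('pics/s5.png',im)
E
```

```text
{'t': 18.9, 'qpos': array([0.2760036 , 0.35013842, 0.09203374, 1.31751316, 0.00205899,
       0.27496631]), 'joint_velocities': array([-0.00567686, -0.00092024,  0.00043935,  0.0006602 ,  0.00736555,
       -0.00093917]), 'effort': array([-3.98374110e+00, -5.06001735e+01,  3.78234673e+01, -9.03194010e+00,
       -1.95391305e+00,  4.29924508e-02]), 'tool_pos': array([0.56229641, 0.15954605, 0.38361566]), 'tcp_rot': array([ 3.14092013, -0.00519943, -3.14055857]), 'force': array([-21.70218069,   1.18075359,  19.14408976]), 'torque': array([ 0.02964211,  4.25856207, -0.0125328 ]), 'grasp_force': 35.927937626838684, 'width': 0.02482092775442432}
deck 0.050801131432316904 647
plate 0.09368724928190564
```

View pics/s5.png

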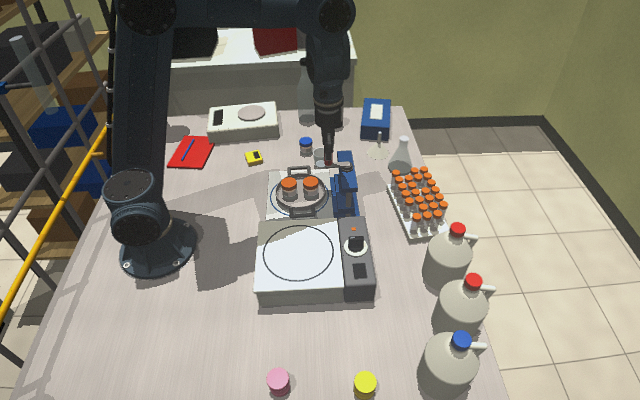

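The side view shows the arm holding the sleeve and both jars upright in the pan at (300,188). The deck has risen to about 50 mm. I'll shift the commanded circle to relieve the forces and keep going.

{"method": "drive_tool", "body": {
  "series": [
    {"xyz":[2.7,0,-2],"angular":[0,0,0],"claw":1},
    {"xyz":[-2.9,18.5,0],"angular":[0,0,0],"claw":1},
    {"xyz":[-8.5,16.7,0],"angular":[0,0,0],"claw":1},
    {"xyz":[-13.3,13.3,0],"angular":[0,0,0],"claw":1},
    {"xyz":[-16.7,8.5,0],"angular":[0,0,0],"claw":1},
    {"xyz":[-18.5,2.9,0],"angular":[0,0,0],"claw":1}
  ]
}}

```text
t: 19.55
tool_pos: [0.6219, 0.2204, 0.3839]
tcp_rot: [3.141, -0.003, -3.14]
force: [-7.3, -4.4, 1.6]
width: 0.0252
grasp_force: 37.7
```

{"method": "drive_tool", "body": {
  "series": [
    {"xyz":[-18.5,-2.9,0],"angular":[0,0,0],"claw":1},
    {"xyz":[-16.7,-8.5,0],"angular":[0,0,0],"claw":1},
    {"xyz":[-13.3,-13.3,0],"angular":[0,0,0],"claw":1},
    {"xyz":[-8.5,-16.7,0],"angular":[0,0,0],"claw":1},
    {"xyz":[-2.9,-18.5,0],"angular":[0,0,0],"claw":1}
  ]
}}

```text
t: 20.05
tool_pos: [0.6819, 0.1599, 0.3838]
tcp_rot: [3.139, -0.004, -3.141]
force: [-15.5, 7.5, 3.5]
width: 0.0247
grasp_force: 37.9
```

{"method": "drive_tool", "body": {
  "series": [
    {"xyz":[2.9,-18.5,0],"angular":[0,0,0],"claw":1},
    {"xyz":[8.5,-16.7,0],"angular":[0,0,0],"claw":1},
    {"xyz":[13.3,-13.3,0],"angular":[0,0,0],"claw":1},
    {"xyz":[16.7,-8.5,0],"angular":[0,0,0],"claw":1},
    {"xyz":[18.5,-2.9,0],"angular":[0,0,0],"claw":1}
  ]
}}

```text
t: 20.55
tool_pos: [0.6234, 0.0997, 0.3839]
tcp_rot: [3.139, 0.003, 3.141]
force: [6.4, 11.1, -6.1]
width: 0.0252
grasp_force: 37.3
```

{"method": "drive_tool", "body": {
  "series": [
    {"xyz":[19,3.4,0],"angular":[0,0,0],"claw":1},
    {"xyz":[16.7,8.5,0],"angular":[0,0,0],"claw":1},
    {"xyz":[13.3,13.3,0],"angular":[0,0,0],"claw":1},
    {"xyz":[8.5,16.7,0],"angular":[0,0,0],"claw":1},
    {"xyz":[2.9,18.5,0],"angular":[0,0,0],"claw":1}
  ]
}}

```text
t: 21.05
tool_pos: [0.5611, 0.1588, 0.3839]
tcp_rot: [-3.138, -0.001, 3.139]
force: [1.5, -8.3, -2.6]
width: 0.025
grasp_force: 37.6
```

{"method": "drive_tool", "body": {
  "series": [
    {"xyz":[-2.9,18.5,0],"angular":[0,0,0],"claw":1},
    {"xyz":[-8.5,16.7,0],"angular":[0,0,0],"claw":1},
    {"xyz":[-13.3,13.3,0],"angular":[0,0,0],"claw":1},
    {"xyz":[-16.7,8.5,0],"angular":[0,0,0],"claw":1},
    {"xyz":[-18.5,2.9,0],"angular":[0,0,0],"claw":1}
  ]
}}

```text
t: 21.55
tool_pos: [0.6215, 0.2206, 0.3839]
tcp_rot: [-3.141, -0.003, -3.141]
force: [-7.9, -5.4, 0.7]
width: 0.0252
grasp_force: 38.0
```

{"method": "drive_tool", "body": {
  "series": [
    {"xyz":[-18.5,-2.9,0],"angular":[0,0,0],"claw":1},
    {"xyz":[-16.7,-8.5,0],"angular":[0,0,0],"claw":1},
    {"xyz":[-13.3,-13.3,0],"angular":[0,0,0],"claw":1},
    {"xyz":[-8.5,-16.7,0],"angular":[0,0,0],"claw":1},
    {"xyz":[-2.9,-18.5,0],"angular":[0,0,0],"claw":1}
  ]
}}

```text
t: 22.05
tool_pos: [0.6817, 0.1604, 0.3838]
tcp_rot: [3.139, -0.003, -3.141]
force: [-13.0, 6.9, 2.4]
width: 0.025
grasp_force: 38.0
```

{"method": "drive_tool", "body": {
  "series": [
    {"xyz":[2.9,-18.5,0],"angular":[0,0,0],"claw":1},
    {"xyz":[8.5,-16.7,0],"angular":[0,0,0],"claw":1},
    {"xyz":[13.3,-13.3,0],"angular":[0,0,0],"claw":1},
    {"xyz":[16.7,-8.5,0],"angular":[0,0,0],"claw":1},
    {"xyz":[18.5,-2.9,0],"angular":[0,0,0],"claw":1}
  ]
}}

```text
t: 22.55
tool_pos: [0.623, 0.0999, 0.3839]
tcp_rot: [3.14, 0.003, 3.141]
force: [6.7, 7.9, -6.3]
width: 0.025
grasp_force: 37.3
```

```bash
cat > lv.py <<'E'
from h import *
im,d,K,D,T=grab('side');P=cloud(d,K,D,T);X,Y,Z=np.moveaxis(P,-1,0)
h=cv2.cvtColor(im,cv2.COLOR_BGR2HSV)
for nm,a,b in(('deck',.03,.28),('plate',-.23,-.01)):
    m=(X>.36)&(X<.40)&(Y>a)&(Y<b)&(Z>.03)&(Z<.12)&(h[...,1]<80)&(h[...,2]>90);print(nm,np.median(Z[m]),m.sum())
s=status.observe();print(s['tool_pos'],s['force'])
E
python3 lv.py
```

```text
deck 0.08570103209931268 525
plate 0.09368962837099382 843
[0.62035988 0.09992918 0.38403266] [ 2.16255481  3.31858505 -8.43244046]
```

{"method": "drive_tool", "body": {
  "series": [
    {"xyz":[18.5,2.9,0],"angular":[0,0,0],"claw":1},
    {"xyz":[16.7,8.5,0],"angular":[0,0,0],"claw":1},
    {"xyz":[13.3,13.3,0],"angular":[0,0,0],"claw":1},
    {"xyz":[8.5,16.7,0],"angular":[0,0,0],"claw":1},
    {"xyz":[2.9,18.5,0],"angular":[0,0,0],"claw":1}
  ]
}}

```text
t: 23.1
tool_pos: [0.5611, 0.1589, 0.384]
tcp_rot: [-3.138, -0.001, 3.139]
force: [0.7, -6.6, -1.8]
width: 0.0252
grasp_force: 37.9
```

{"method": "drive_tool", "body": {
  "series": [
    {"xyz":[-2.9,18.5,0],"angular":[0,0,0],"claw":1},
    {"xyz":[-8.5,16.7,0],"angular":[0,0,0],"claw":1},
    {"xyz":[-13.3,13.3,0],"angular":[0,0,0],"claw":1},
    {"xyz":[-16.7,8.5,0],"angular":[0,0,0],"claw":1},
    {"xyz":[0,0,0],"angular":[0,0,0],"claw":1},
    {"xyz":[0,0,0],"angular":[0,0,0],"claw":1}
  ]
}}

```text
t: 23.7
tool_pos: [0.6046, 0.2177, 0.384]
tcp_rot: [3.14, 0.002, -3.141]
force: [3.1, 5.4, -2.5]
width: 0.0248
grasp_force: 37.8
```

```bash
python3 lv.py;python3 -c "
from lids import *
lids('top')"
```

```text
deck 0.09458148852879006 510
plate 0.09363023697837985 858
[0.60443127 0.21756787 0.38403079] [ 2.78254017  5.20196186 -3.93510852]
lid [267. 214.] 261 [0.5024 0.1556] enc 0.5026 0.1557 0.0255 z 0.1597
lid [269. 238.] 173 [0.4352 0.1504] enc 0.4309 0.1563 0.0252 z 0.1593
[0.6043 0.2175 0.384 ] [ 3.139e+00  2.000e-03 -3.142e+00]
```

{"method": "drive_tool", "body": {
  "series": [
    {"xyz":[0,0,0],"angular":[0,0,0],"claw":0.2},
    {"xyz":[0,0,0],"angular":[0,0,0],"claw":0},
    {"xyz":[0,0,0],"angular":[0,0,0],"claw":0},
    {"xyz":[0,0,-20],"angular":[0,0,0],"claw":0},
    {"xyz":[0,0,-40],"angular":[0,0,0],"claw":0},
    {"xyz":[20,10,-20],"angular":[0,0,0],"claw":0},
    {"xyz":[40,16,0],"angular":[0,0,0],"claw":0.4},
    {"xyz":[40,16,0],"angular":[0,0,0],"claw":0.4}
  ]
}}

```text
t: 24.6
tool_pos: [0.5031, 0.2587, 0.4642]
tcp_rot: [3.141, 0.001, 3.139]
force: [1.5, 0.1, 0.4]
width: 0.0257
grasp_force: 0.0
```

{"method": "drive_tool", "body": {
  "series": [
    {"xyz":[40,15,10],"angular":[0,0,0],"claw":0.4},
    {"xyz":[0,0,10],"angular":[0,0,0],"claw":0.4},
    {"xyz":[0,0,0],"angular":[0,0,0],"claw":0.4},
    {"xyz":[0,0,0],"angular":[0,0,0],"claw":0.4},
    {"xyz":[0,0,0],"angular":[0,0,0],"claw":0.4}
  ]
}}

```text
t: 25.1
tool_pos: [0.4649, 0.2735, 0.4439]
tcp_rot: [-3.142, 0.0, 3.14]
force: [0.1, -0.2, 1.2]
width: 0.0254
grasp_force: 0.0
```

```bash
cat > pan.py <<'E'
from m import *
def pan(f,base,cx,cy):
    im,d,K,D,T=grab('wrist');P=cloud(d,K,D,T);np.savez(f+'.npz',im=im,P=P);cv2.imwrite(f'pics/{f}.png',im)
    X,Y,Z=np.moveaxis(P,-1,0);V=im.max(2)
    pl=(Z>.087)&(Z<.1)&(X<.575)&(X>.335)&(Y<.02)&(Y>-.27)&(np.hypot(X-.46,Y+.116)<.115)&(np.hypot(X-.46,Y+.116)>.085)
    rg=pl&(V<60);print('plate z',np.median(Z[pl]),'ring',rcirc(P[rg][:,:2]) if rg.sum()>50 else None)
    rim=(abs(np.hypot(X-cx,Y-cy)-.083)<.02)&(abs(Z-base-.03)<.007)
    c=rcirc(P[rim][:,:2]);print('pan',c,np.median(Z[rim]));c=c[0];E=[]
    for s in(1,-1):
        m=(Z>base+.015)&(Z<base+.04)&(abs(X-c[0])<.05)&((Y-c[1])*s>.108)&((Y-c[1])*s<.130)
        q=P[m];E.append(q[:,:2].mean(0));print('ear',s,len(q),q.mean(0).round(4),q.min(0).round(4),q.max(0).round(4))
    e=E[0]-E[1];print('yaw',np.arctan2(-e[0],e[1]))
    s=status.observe();print(s['tool_pos'],s['tcp_rot'])
E
python3 -c "
from pan import *
pan('w6',.094,.4675,.1567)"
```

```text
plate z 0.09326046779744301 ring ((np.float64(0.4599789016975398), np.float64(-0.11545259154199859), np.float64(0.09812457761500461)), np.int64(274), 274)
pan ((np.float64(0.4679874208328093), np.float64(0.15858331828828875), np.float64(0.0828896134774667)), np.int64(2488), 3336) 0.12354706247781108
ear 1 1049 [0.4621 0.2747 0.1246] [0.4225 0.2667 0.1179] [0.5031 0.2818 0.1282]
ear -1 1051 [0.4702 0.0431 0.1239] [0.4323 0.0341 0.1159] [0.5129 0.0505 0.1274]
yaw 0.03495827644953984
[0.4648723  0.27346223 0.44378944] [-3.14157062e+00  3.25488185e-04  3.13986177e+00]
```

View pics/w6.png

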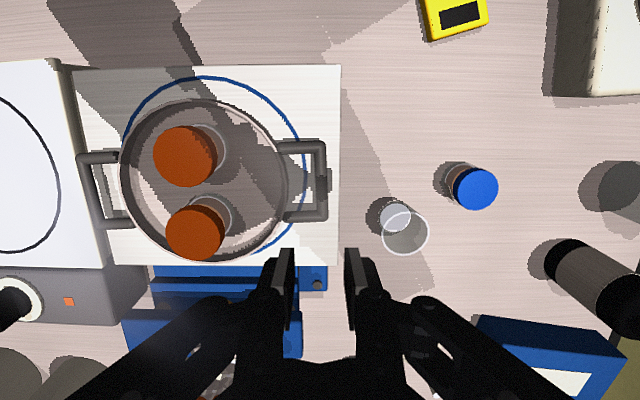

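The wrist view shows the pan ear at (310,180) and the jars upright at (185,155) and (195,230). Beaker and blue jar are untouched.

{"method": "drive_tool", "body": {
  "series": [
    {"xyz":[1,2.5,0],"angular":[0,0,-2],"claw":0.4},
    {"xyz":[0,0,40],"angular":[0,0,0],"claw":0.4},
    {"xyz":[0,0,40],"angular":[0,0,0],"claw":0.4},
    {"xyz":[0,0,40],"angular":[0,0,0],"claw":0.4},
    {"xyz":[0,0,25],"angular":[0,0,0],"claw":0.4},
    {"xyz":[0,0,0],"angular":[0,0,0],"claw":0.4},
    {"xyz":[0,0,0],"angular":[0,0,0],"claw":0.4}
  ]
}}

```text
t: 25.85
tool_pos: [0.4633, 0.2764, 0.2992]
tcp_rot: [-3.141, -0.0, -3.107]
force: [-0.1, -0.4, 1.3]
width: 0.0255
grasp_force: 0.0
```

{"method": "drive_tool", "body": {
  "series": [
    {"xyz":[0,0,15],"angular":[0,0,0],"claw":0.4},
    {"xyz":[0,0,8],"angular":[0,0,0],"claw":0.4},
    {"xyz":[0,0,0],"angular":[0,0,0],"claw":0.4},
    {"xyz":[0,0,0],"angular":[0,0,0],"claw":0.4}
  ]
}}

```text
t: 26.25
tool_pos: [0.4631, 0.2764, 0.2766]
tcp_rot: [3.141, 0.001, -3.107]
force: [-0.8, -0.9, 0.7]
width: 0.0255
grasp_force: 0.0
```

{"method": "drive_tool", "body": {
  "series": [
    {"xyz":[0,0,3],"angular":[0,0,0],"claw":0.4},
    {"xyz":[0,0,0],"angular":[0,0,0],"claw":0.4},
    {"xyz":[0,0,0],"angular":[0,0,0],"claw":1},
    {"xyz":[0,0,0],"angular":[0,0,0],"claw":1},
    {"xyz":[0,0,0],"angular":[0,0,0],"claw":1},
    {"xyz":[0,0,0],"angular":[0,0,0],"claw":1}
  ],
  "newtons": 30
}}

```text
t: 26.85
tool_pos: [0.4628, 0.2761, 0.2729]
tcp_rot: [-3.141, 0.0, -3.107]
force: [-0.3, -4.0, 5.2]
width: 0.011
grasp_force: 29.4
```

{"method": "drive_tool", "body": {
  "series": [
    {"xyz":[0,-4,0],"angular":[0,0,0],"claw":1},
    {"xyz":[1,-8,0],"angular":[0,0,0],"claw":1},
    {"xyz":[1,-12,0],"angular":[0,0,0],"claw":1},
    {"xyz":[1,-15,0],"angular":[0,0,0],"claw":1},
    {"xyz":[1,-15,0],"angular":[0,0,0],"claw":1},
    {"xyz":[1,-15,0],"angular":[0,0,0],"claw":1},
    {"xyz":[1,-15,0],"angular":[0,0,0],"claw":1},
    {"xyz":[1,-15,0],"angular":[0,0,0],"claw":1}
  ]
}}

```text
t: 27.65
tool_pos: [0.4597, 0.1775, 0.2729]
tcp_rot: [3.138, 0.001, -3.106]
force: [0.6, 7.6, 0.1]
width: 0.0107
grasp_force: 29.6
```

{"method": "drive_tool", "body": {
  "series": [
    {"xyz":[1,-15,0],"angular":[0,0,0],"claw":1},
    {"xyz":[1,-15,0],"angular":[0,0,0],"claw":1},
    {"xyz":[1,-15,0],"angular":[0,0,0],"claw":1},
    {"xyz":[1,-15,0],"angular":[0,0,0],"claw":1},
    {"xyz":[1,-15,0],"angular":[0,0,0],"claw":1},
    {"xyz":[1,-15,0],"angular":[0,0,0],"claw":1}
  ]
}}

```text
t: 28.25
tool_pos: [0.457, 0.0875, 0.2733]
tcp_rot: [3.137, 0.002, -3.106]
force: [1.2, 9.4, 3.5]
width: 0.0112
grasp_force: 29.9
```

{"method": "drive_tool", "body": {
  "series": [
    {"xyz":[1,-15,0],"angular":[0,0,0],"claw":1},
    {"xyz":[1,-15,0],"angular":[0,0,0],"claw":1},
    {"xyz":[1,-15,0],"angular":[0,0,0],"claw":1},
    {"xyz":[0.5,-15,0],"angular":[0,0,0],"claw":1},
    {"xyz":[0,-10,0],"angular":[0,0,0],"claw":1},
    {"xyz":[0,-4.5,0],"angular":[0,0,0],"claw":1},
    {"xyz":[0,0,0],"angular":[0,0,0],"claw":1},
    {"xyz":[0,0,0],"angular":[0,0,0],"claw":1}
  ]
}}

```text
t: 29.05
tool_pos: [0.4554, 0.0121, 0.2724]
tcp_rot: [-3.14, -0.0, -3.108]
force: [0.4, -3.7, -4.1]
width: 0.011
grasp_force: 29.5
```

```bash
python3 - <<'E'
from pan import *
from lids import lids
lids('top')
pan('w7',.0933,.46,-.1155)
E
```

```text
lid [362. 217.] 266 [ 0.4942 -0.1076] enc 0.4941 -0.1075 0.0253 z 0.1594
lid [362. 243.] 269 [ 0.4224 -0.1064] enc 0.4224 -0.1065 0.0257 z 0.1593
[0.4554 0.0122 0.2725] [-3.14  -0.    -3.107]
plate z 0.09309106995207767 ring ((np.float64(0.45936456030699013), np.float64(-0.11607696117695715), np.float64(0.09823102753042305)), np.int64(2646), 2648)
pan ((np.float64(0.4582029621179524), np.float64(-0.10326558138217452), np.float64(0.08124472721389728)), np.int64(4068), 4752) 0.12268600634884905
ear 1 4760 [0.4497 0.0127 0.1239] [0.4143 0.0047 0.1084] [0.4942 0.0267 0.1333]pan.py:11: RuntimeWarning: Mean of empty slice.
  q=P[m];E.append(q[:,:2].mean(0));print('ear',s,len(q),q.mean(0).round(4),q.min(0).round(4),q.max(0).round(4))
  ret = um.true_divide(
Traceback (most recent call last):
  File "pan.py", line 11, in pan
    q=P[m];E.append(q[:,:2].mean(0));print('ear',s,len(q),q.mean(0).round(4),q.min(0).round(4),q.max(0).round(4))
                                                                             ~~~~~^^^
ValueError: zero-size array to reduction operation minimum which has no identity
```

View pics/w7.png

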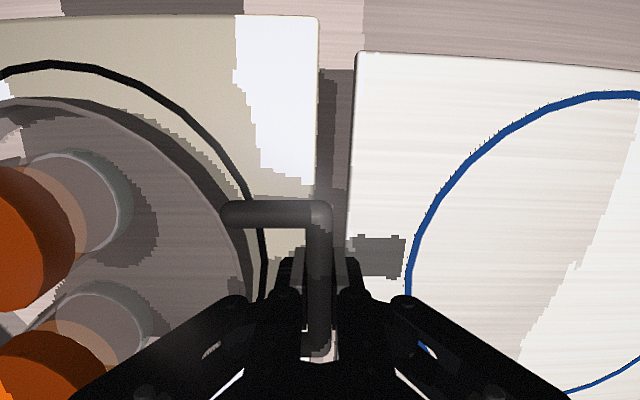

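The wrist view shows the pan on the plate, still gripped by the ear at (315,270), about 11 mm short of the ring's centre. I'll finish the slide.

{"method": "drive_tool", "body": {
  "series": [
    {"xyz":[-0.5,-5,0],"angular":[0,0,0],"claw":1},
    {"xyz":[-0.5,-5.5,0],"angular":[0,0,0],"claw":1},
    {"xyz":[0,0,0],"angular":[0,0,0],"claw":1},
    {"xyz":[0,0,0],"angular":[0,0,0],"claw":1}
  ]
}}

```text
t: 29.55
tool_pos: [0.4568, 0.0019, 0.2727]
tcp_rot: [3.142, 0.0, -3.107]
force: [-0.2, 2.2, -3.4]
width: 0.0108
grasp_force: 29.7
```

{"method": "drive_tool", "body": {
  "series": [
    {"xyz":[0,0,0],"angular":[0,0,0],"claw":0.4},
    {"xyz":[0,0,0],"angular":[0,0,0],"claw":0.4},
    {"xyz":[0,0,0],"angular":[0,0,0],"claw":0.4},
    {"xyz":[0,0,-20],"angular":[0,0,0],"claw":0.4},
    {"xyz":[0,0,-45],"angular":[0,0,0],"claw":0.4},
    {"xyz":[0,0,-45],"angular":[0,0,2],"claw":0.4},
    {"xyz":[0,0,-45],"angular":[0,0,0],"claw":0},
    {"xyz":[0,0,-25],"angular":[0,0,0],"claw":0}
  ]
}}

```text
t: 30.35
tool_pos: [0.4568, 0.0019, 0.4564]
tcp_rot: [-3.141, 0.004, 3.141]
force: [2.1, 0.4, -0.4]
width: 0.0426
grasp_force: 0.0
```

{"method": "drive_tool", "body": {
  "series": [
    {"xyz":[0,0,0],"angular":[0,0,0],"claw":0},
    {"xyz":[0,0,0],"angular":[0,0,0],"claw":0},
    {"xyz":[0,0,0],"angular":[0,0,0],"claw":0}
  ]
}}

```text
t: 30.65
tool_pos: [0.4565, 0.0019, 0.4515]
tcp_rot: [-3.141, -0.002, 3.141]
force: [-0.9, -0.1, -0.5]
width: 0.0428
grasp_force: 0.0
```

```bash
python3 - <<'E'
from pan import *
from lids import lids
lids('top')
try: pan('w8',.0933,.46,-.1155)
except Exception as e: print(e)
# sleeve from top
im,d,K,D,T=grab('top');P=cloud(d,K,D,T);h=cv2.cvtColor(im,cv2.COLOR_BGR2HSV);X,Y,Z=np.moveaxis(P,-1,0)
m=((h[...,0]<7)|(h[...,0]>172))&(h[...,1]>110)&(X>.5)&(X<.72)&(Y>0)&(Y<.3)&(Z>.24)&(Z<.27)
print(m.sum(),P[m].mean(0) if m.any() else None)
print(status.observe()['tool_pos'])
E
```

```text
lid [369. 216.] 156 [ 0.4976 -0.1249] enc 0.4955 -0.1178 0.0251 z 0.1596
lid [370. 243.] 104 [ 0.4231 -0.128 ] enc 0.4225 -0.1234 0.0237 z 0.1592
[0.4565 0.0019 0.4514] [-3.141e+00 -2.000e-03  3.141e+00]
plate z 0.09320271183509063 ring ((np.float64(0.45998227537664277), np.float64(-0.11639637437424821), np.float64(0.09861570388319661)), np.int64(847), 849)
pan ((np.float64(0.4610978863641611), np.float64(-0.11483501598571956), np.float64(0.08285140378164904)), np.int64(2292), 3127) 0.12280620260318198
ear 1 989 [0.456  0.0013 0.1239] [ 0.4165 -0.0064  0.1174] [0.4978 0.0084 0.1272]
ear -1 990 [ 0.463  -0.2305  0.1232] [ 0.4249 -0.2395  0.1154] [ 0.5051 -0.2229  0.127 ]
yaw 0.030351705941896952
[0.45656106 0.00189846 0.4514298 ] [-3.14142492e+00 -2.29630538e-03  3.14110201e+00]
36 [0.60421575 0.21541673 0.25200389]
[0.45661852 0.00189886 0.4515508 ]
```

{"method": "drive_tool", "body": {
  "series": [
    {"xyz":[-24.6,36,0],"angular":[0,0,0],"claw":-0.2},
    {"xyz":[-24.6,36,0],"angular":[0,0,0],"claw":-0.2},
    {"xyz":[-24.6,36,0],"angular":[0,0,0],"claw":-0.2},
    {"xyz":[-24.6,36,0],"angular":[0,0,0],"claw":-0.2},
    {"xyz":[-24.6,36,0],"angular":[0,0,0],"claw":-0.2},
    {"xyz":[-24.6,36,0],"angular":[0,0,0],"claw":-0.2},
    {"xyz":[0,0,0],"angular":[0,0,0],"claw":-0.2},
    {"xyz":[0,0,0],"angular":[0,0,0],"claw":-0.2}
  ]
}}

```text
t: 31.6
tool_pos: [0.6048, 0.2187, 0.4507]
tcp_rot: [-3.14, -0.003, -3.141]
force: [-0.6, 0.1, 0.2]
width: 0.0515
grasp_force: 0.0
```

{"method": "drive_tool", "body": {
  "series": [
    {"xyz":[0.5,-1.2,25],"angular":[0,0,0],"claw":-0.2},
    {"xyz":[0,0,25],"angular":[0,0,0],"claw":-0.2},
    {"xyz":[0,0,16],"angular":[0,0,0],"claw":-0.2},
    {"xyz":[0,0,0],"angular":[0,0,0],"claw":-0.2},
    {"xyz":[0,0,0],"angular":[0,0,0],"claw":0.2},
    {"xyz":[0,0,0],"angular":[0,0,0],"claw":1},
    {"xyz":[0,0,0],"angular":[0,0,0],"claw":1},
    {"xyz":[0,0,0],"angular":[0,0,0],"claw":1}
  ],
  "newtons": 35
}}

```text
t: 32.4
tool_pos: [0.604, 0.2174, 0.3886]
tcp_rot: [3.139, 0.002, -3.141]
force: [-1.7, 5.4, 2.8]
width: 0.0253
grasp_force: 35.4
```

{"method": "drive_tool", "body": {
  "series": [
    {"xyz":[16.7,-8.5,0],"angular":[0,0,0],"claw":1},
    {"xyz":[13.3,-13.3,0],"angular":[0,0,0],"claw":1},
    {"xyz":[8.5,-16.7,0],"angular":[0,0,0],"claw":1},
    {"xyz":[2.9,-18.5,0],"angular":[0,0,0],"claw":1}
  ]
}}

```text
t: 32.8
tool_pos: [0.5606, 0.1604, 0.3885]
tcp_rot: [3.138, -0.001, -3.14]
force: [-2.3, 5.6, 2.7]
width: 0.0251
grasp_force: 35.7
```

{"method": "drive_tool", "body": {
  "series": [
    {"xyz":[-2.9,-18.5,0],"angular":[0,0,0],"claw":1},
    {"xyz":[-8.5,-16.7,0],"angular":[0,0,0],"claw":1},
    {"xyz":[-13.3,-13.3,0],"angular":[0,0,0],"claw":1},
    {"xyz":[-16.7,-8.5,0],"angular":[0,0,0],"claw":1},
    {"xyz":[-18.5,-2.9,0],"angular":[0,0,0],"claw":1}
  ]
}}

```text
t: 33.3
tool_pos: [0.6221, 0.0994, 0.3884]
tcp_rot: [3.139, 0.0, 3.141]
force: [-6.0, 14.3, 2.8]
width: 0.0249
grasp_force: 36.1
```

{"method": "drive_tool", "body": {
  "series": [
    {"xyz":[-18.5,2.9,0],"angular":[0,0,0],"claw":1},
    {"xyz":[-16.7,8.5,0],"angular":[0,0,0],"claw":1},
    {"xyz":[-13.3,13.3,0],"angular":[0,0,0],"claw":1},
    {"xyz":[-8.5,16.7,0],"angular":[0,0,0],"claw":1},
    {"xyz":[-2.9,18.5,0],"angular":[0,0,0],"claw":1}
  ]
}}

```text
t: 33.8
tool_pos: [0.6814, 0.1593, 0.3883]
tcp_rot: [-3.14, -0.002, 3.14]
force: [-15.2, -5.7, 7.6]
width: 0.025
grasp_force: 36.4
```

Forces are modest, so I'll continue.

{"method": "drive_tool", "body": {
  "series": [
    {"xyz":[3.4,18.5,0],"angular":[0,0,0],"claw":1},
    {"xyz":[8.5,16.7,0],"angular":[0,0,0],"claw":1},
    {"xyz":[13.3,13.3,0],"angular":[0,0,0],"claw":1},
    {"xyz":[16.7,8.5,0],"angular":[0,0,0],"claw":1},
    {"xyz":[18.5,2.9,0],"angular":[0,0,0],"claw":1}
  ]
}}

```text
t: 34.3
tool_pos: [0.6226, 0.2201, 0.3885]
tcp_rot: [3.141, 0.005, 3.141]
force: [6.3, -0.9, 1.1]
width: 0.025
grasp_force: 35.9
```

{"method": "drive_tool", "body": {
  "series": [
    {"xyz":[18.5,-2.9,0],"angular":[0,0,0],"claw":1},
    {"xyz":[16.7,-8.5,0],"angular":[0,0,0],"claw":1},
    {"xyz":[13.3,-13.3,0],"angular":[0,0,0],"claw":1},
    {"xyz":[8.5,-16.7,0],"angular":[0,0,0],"claw":1},
    {"xyz":[2.9,-18.5,0],"angular":[0,0,0],"claw":1}
  ]
}}

```text
t: 34.8
tool_pos: [0.5604, 0.1603, 0.3885]
tcp_rot: [3.138, 0.0, -3.14]
force: [-0.0, 6.0, 1.4]
width: 0.0251
grasp_force: 36.0
```

{"method": "drive_tool", "body": {
  "series": [
    {"xyz":[-2.9,-18.5,0],"angular":[0,0,0],"claw":1},
    {"xyz":[-8.5,-16.7,0],"angular":[0,0,0],"claw":1},
    {"xyz":[-13.3,-13.3,0],"angular":[0,0,0],"claw":1},
    {"xyz":[-16.7,-8.5,0],"angular":[0,0,0],"claw":1},
    {"xyz":[-18.5,-2.9,0],"angular":[0,0,0],"claw":1}
  ]
}}

```text
t: 35.3
tool_pos: [0.6216, 0.0994, 0.3884]
tcp_rot: [3.139, 0.0, 3.141]
force: [-5.1, 13.1, 3.5]
width: 0.025
grasp_force: 36.3
```

{"method": "drive_tool", "body": {
  "series": [
    {"xyz":[-18.5,3.2,0],"angular":[0,0,0],"claw":1},
    {"xyz":[-16.7,8.5,0],"angular":[0,0,0],"claw":1},
    {"xyz":[-13.3,13.3,0],"angular":[0,0,0],"claw":1},
    {"xyz":[-8.5,16.7,0],"angular":[0,0,0],"claw":1},
    {"xyz":[-2.9,18.5,0],"angular":[0,0,0],"claw":1}
  ]
}}

```text
t: 35.8
tool_pos: [0.6812, 0.1595, 0.3883]
tcp_rot: [-3.14, -0.001, 3.14]
force: [-13.0, -4.9, 7.7]
width: 0.0252
grasp_force: 36.6
```

{"method": "drive_tool", "body": {
  "series": [
    {"xyz":[3.4,18.5,0],"angular":[0,0,0],"claw":1},
    {"xyz":[8.5,16.7,0],"angular":[0,0,0],"claw":1},
    {"xyz":[13.3,13.3,0],"angular":[0,0,0],"claw":1},
    {"xyz":[16.7,8.5,0],"angular":[0,0,0],"claw":1},
    {"xyz":[18.5,2.9,0],"angular":[0,0,0],"claw":1}
  ]
}}

```text
t: 36.3
tool_pos: [0.6221, 0.2203, 0.3885]
tcp_rot: [3.141, 0.005, 3.141]
force: [5.7, -3.9, 1.4]
width: 0.0254
grasp_force: 36.1
```

{"method": "drive_tool", "body": {
  "series": [
    {"xyz":[18.5,-2.9,0],"angular":[0,0,0],"claw":1},
    {"xyz":[16.7,-8.5,0],"angular":[0,0,0],"claw":1},
    {"xyz":[13.3,-13.3,0],"angular":[0,0,0],"claw":1},
    {"xyz":[8.5,-16.7,0],"angular":[0,0,0],"claw":1},
    {"xyz":[2.9,-18.5,0],"angular":[0,0,0],"claw":1}
  ]
}}

```text
t: 36.8
tool_pos: [0.5602, 0.1605, 0.3885]
tcp_rot: [3.139, 0.001, -3.14]
force: [1.6, 4.7, 1.1]
width: 0.0248
grasp_force: 36.1
```

{"method": "drive_tool", "body": {
  "series": [
    {"xyz":[-2.9,-18.5,0],"angular":[0,0,0],"claw":1},
    {"xyz":[-8.5,-16.7,0],"angular":[0,0,0],"claw":1},
    {"xyz":[-13.3,-13.3,0],"angular":[0,0,0],"claw":1},
    {"xyz":[-16.7,-8.5,0],"angular":[0,0,0],"claw":1},
    {"xyz":[-18.5,-2.9,0],"angular":[0,0,0],"claw":1}
  ]
}}

```text
t: 37.3
tool_pos: [0.6211, 0.0996, 0.3884]
tcp_rot: [3.14, 0.0, 3.141]
force: [-5.6, 11.7, 2.5]
width: 0.0248
grasp_force: 36.5
```

{"method": "drive_tool", "body": {
  "series": [
    {"xyz":[-18.5,3.2,0],"angular":[0,0,0],"claw":1},
    {"xyz":[-16.7,8.5,0],"angular":[0,0,0],"claw":1},
    {"xyz":[-13.3,13.3,0],"angular":[0,0,0],"claw":1},
    {"xyz":[-6,12,0],"angular":[0,0,0],"claw":1},
    {"xyz":[0,0,0],"angular":[0,0,0],"claw":1},
    {"xyz":[0,0,0],"angular":[0,0,0],"claw":1}
  ]
}}

```text
t: 37.9
tool_pos: [0.6761, 0.138, 0.3885]
tcp_rot: [3.139, 0.002, -3.141]
force: [-1.5, 7.1, 3.1]
width: 0.0251
grasp_force: 36.5
```

```bash
python3 lv.py; python3 - <<'E'
from m import *
z=np.load('w3.npz');print('dial?')
im,d,K,D,T=grab('top');P=cloud(d,K,D,T);X,Y,Z=np.moveaxis(P,-1,0);V=im.max(2)
m=(X>.57)&(X<.68)&(Y>-.17)&(Y<-.07)&(Z>.105)&(Z<.15);q=P[m];print(m.sum(),q.mean(0),np.percentile(q[:,2],90),cv2.minAreaRect(q[:,:2].astype(np.float32)))
b=m&(V<45)&(Z>.12);q=P[b];print(b.sum(),q.mean(0),cv2.minAreaRect(q[:,:2].astype(np.float32)))
E
```

```text
deck 0.04173247784013162 492
plate 0.09401801252892361 709
[0.67603528 0.13795397 0.38846198] [-0.56597543  7.32017269  3.07613597]
dial?
258 [ 0.62133806 -0.11688392  0.1183819 ] 0.14176656698619397 ((0.6214276552200317, -0.11788511276245117), (0.06347988545894623, 0.06507758796215057), 63.04705810546875)
18 [ 0.61558302 -0.1182696   0.13721097] ((0.6194928288459778, -0.11717917025089264), (0.012096700258553028, 0.03817411884665489), 88.97404479980469)
```

{"method": "drive_tool", "body": {
  "series": [
    {"xyz":[0,0,0],"angular":[0,0,0],"claw":0.2},
    {"xyz":[0,0,0],"angular":[0,0,0],"claw":0},
    {"xyz":[0,0,0],"angular":[0,0,0],"claw":0},
    {"xyz":[0,0,-25],"angular":[0,0,0],"claw":0},
    {"xyz":[0,0,-45],"angular":[0,0,0],"claw":0},
    {"xyz":[5,-30,0],"angular":[0,0,0],"claw":0},
    {"xyz":[10,-45,0],"angular":[0,0,0],"claw":0},
    {"xyz":[10,-45,0],"angular":[0,0,0],"claw":0}
  ]
}}

```text
t: 38.8
tool_pos: [0.6506, 0.0161, 0.4569]
tcp_rot: [-3.141, 0.001, -3.141]
force: [0.5, -0.4, 0.6]
width: 0.0429
grasp_force: 0.0
```

{"method": "drive_tool", "body": {
  "series": [
    {"xyz":[10,-45,0],"angular":[0,0,0],"claw":0},
    {"xyz":[10,-45,0],"angular":[0,0,0],"claw":0},
    {"xyz":[9,-45,0],"angular":[0,0,0],"claw":0},
    {"xyz":[0,0,40],"angular":[0,0,0],"claw":0},
    {"xyz":[0,0,40],"angular":[0,0,0],"claw":0},
    {"xyz":[0,0,20],"angular":[0,0,0],"claw":0},
    {"xyz":[0,0,0],"angular":[0,0,0],"claw":0},
    {"xyz":[0,0,0],"angular":[0,0,0],"claw":0}
  ]
}}

```text
t: 39.6
tool_pos: [0.6219, -0.1182, 0.3574]
tcp_rot: [-3.141, 0.0, 3.141]
force: [-0.4, -0.4, 1.0]
width: 0.0432
grasp_force: 0.0
```

{"method": "drive_tool", "body": {
  "series": [
    {"xyz":[0,0.7,35],"angular":[0,0,0],"claw":0},
    {"xyz":[0,0,25],"angular":[0,0,0],"claw":0},
    {"xyz":[0,0,7],"angular":[0,0,0],"claw":0},
    {"xyz":[0,0,0],"angular":[0,0,0],"claw":0},
    {"xyz":[0,0,0],"angular":[0,0,0],"claw":0.4},
    {"xyz":[0,0,0],"angular":[0,0,0],"claw":1},
    {"xyz":[0,0,0],"angular":[0,0,0],"claw":1},
    {"xyz":[0,0,0],"angular":[0,0,0],"claw":1}
  ],
  "newtons": 20
}}

```text
t: 40.4
tool_pos: [0.6224, -0.1168, 0.2918]
tcp_rot: [3.141, 0.003, -3.142]
force: [-0.1, 4.7, 6.4]
width: 0.0138
grasp_force: 23.4
```

{"method": "drive_tool", "body": {
  "series": [
    {"xyz":[0,0,0],"angular":[0,0,8],"claw":1},
    {"xyz":[0,0,0],"angular":[0,0,8],"claw":1},
    {"xyz":[0,0,0],"angular":[0,0,8],"claw":1},
    {"xyz":[0,0,0],"angular":[0,0,8],"claw":1},
    {"xyz":[0,0,0],"angular":[0,0,8],"claw":1}
  ]
}}

```text
t: 40.9
tool_pos: [0.6222, -0.1171, 0.2917]
tcp_rot: [3.14, 0.002, 2.438]
force: [-1.5, 2.2, 7.6]
width: 0.0137
grasp_force: 23.4
```

{"method": "drive_tool", "body": {
  "series": [
    {"xyz":[0,0,0],"angular":[0,0,8],"claw":1},
    {"xyz":[0,0,0],"angular":[0,0,8],"claw":1},
    {"xyz":[0,0,0],"angular":[0,0,8],"claw":1},
    {"xyz":[0,0,0],"angular":[0,0,8],"claw":1},
    {"xyz":[0,0,0],"angular":[0,0,8],"claw":1},
    {"xyz":[0,0,0],"angular":[0,0,3],"claw":1},
    {"xyz":[0,0,0],"angular":[0,0,0],"claw":1}
  ]
}}

```text
t: 41.6
tool_pos: [0.6219, -0.1172, 0.2917]
tcp_rot: [3.14, 0.001, 1.691]
force: [-3.3, 1.8, 8.0]
width: 0.0133
grasp_force: 23.6
```

{"method": "drive_tool", "body": {
  "series": [
    {"xyz":[0,0,0],"angular":[0,0,0],"claw":0.2},
    {"xyz":[0,0,0],"angular":[0,0,0],"claw":0},
    {"xyz":[0,0,0],"angular":[0,0,0],"claw":0},
    {"xyz":[0,0,-40],"angular":[0,0,0],"claw":0},
    {"xyz":[0,0,-50],"angular":[0,0,0],"claw":0},
    {"xyz":[0,0,-50],"angular":[0,0,0],"claw":0},
    {"xyz":[-45,-10,0],"angular":[0,0,0],"claw":0},
    {"xyz":[-45,-10,0],"angular":[0,0,0],"claw":0}
  ]
}}

```text
t: 42.4
tool_pos: [0.6133, -0.209, 0.432]
tcp_rot: [3.138, 0.002, 1.696]
force: [1.0, -0.9, -0.5]
width: 0.0428
grasp_force: 0.0
```

{"method": "drive_tool", "body": {
  "series": [
    {"xyz":[-45,-30,0],"angular":[0,0,0],"claw":0},
    {"xyz":[-45,-30,0],"angular":[0,0,0],"claw":0},
    {"xyz":[-45,-30,0],"angular":[0,0,0],"claw":0},
    {"xyz":[-45,-30,0],"angular":[0,0,0],"claw":0},
    {"xyz":[0,0,0],"angular":[0,0,0],"claw":0},
    {"xyz":[0,0,0],"angular":[0,0,0],"claw":0},
    {"xyz":[0,0,0],"angular":[0,0,0],"claw":0}
  ]
}}

```text
t: 43.1
tool_pos: [0.5233, -0.3872, 0.4296]
tcp_rot: [-3.142, -0.0, 1.693]
force: [0.0, 0.7, -0.4]
width: 0.0427
grasp_force: 0.0
```

```bash
python3 lv.py; python3 - <<'E'
from lids import *
im=lids('top');cv2.imwrite('pics/t9.png',cv2.resize(im[130:290,140:420],None,fx=2.8,fy=2.8,interpolation=cv2.INTER_CUBIC))
E
```

```text
deck 0.041598972943046375 398
plate 0.0941791178306356 714
[ 0.52356933 -0.38671524  0.42968565] [ 0.45251884  0.14641626 -0.64105078]
lid [366. 217.] 275 [ 0.4951 -0.1176] enc 0.4958 -0.1176 0.0258 z 0.1595
lid [365. 243.] 274 [ 0.4239 -0.1165] enc 0.4236 -0.1163 0.0255 z 0.1591
[ 0.5237 -0.3865  0.4297] [ 3.142 -0.     1.694]
```

View pics/t9.png

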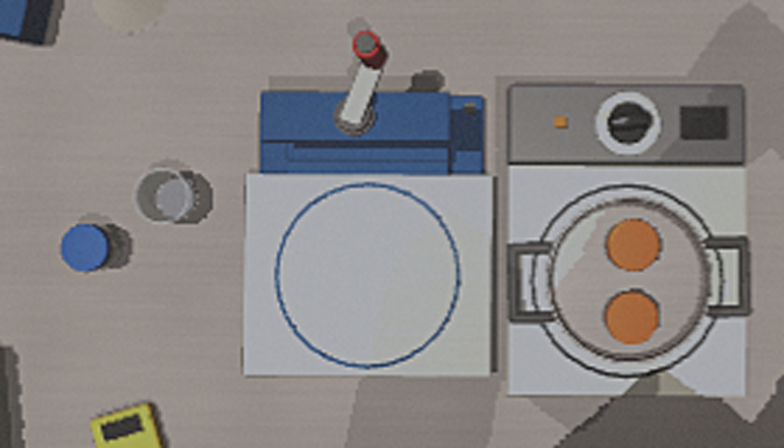

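The picture shows the pan centred in the ring at (630,280) with both jars upright. The deck is down, the dial bar is turned across at (628,123), and the blue jar and beaker have not moved. I'm handing the job in.

```bash
python3 -c "
from station import job
print(job.finish_job())"
```

```text
the job is handed in; nothing more can be done
None
```

The job is handed in at about 43 s. In the last pictures both orange-lidded jars stand upright in the pan, the pan is centred in the hotplate ring, the lift is down, the dial is turned to its stop, and the blue-lidded jar and beaker have not moved; no verdict came back.

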